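# Load and index a curing turntable on a model maker's bench

## Task

Get this batch of kit parts ready for curing: first turn the turntable on to its loading stop, then stand every kit part that is there (each on its painting stand) upright in the turntable's bay, fully inside it on the plate, and after that turn the loaded table a quarter turn to its curing stop, parts still in place. Only then slide the curing lantern along the bench from its parking ring until its foot is inside the ring beside the turntable; push it along without lifting or tipping it, and leave the other things on the bench where they are.

Things in the scene. Friction and masses are not known exactly. Their poses are not given: they have to be found in the camera images.
- plate (a joint): angle of the round wooden plate, rad, counter-clockwise from above positive. 0 = loading stop (bay faces the robot, handle at the far black mark), +1.571 = curing stop (bay faces the lamp mat, handle at the left mark). Starts off the stops, between -1.1 and -0.5. Limits -1.35 and +1.69. Elsewhere than at the stops it turns with about 1 N at the handle and stays where it is left
- plate_axis (a point): point on the turntable's axis, on the plate's upper face, 24 mm above the bench; axes turn with the plate: z up, +x to the handle, -x to the middle of the bay. Plate 268 mm across, its rim 5 mm high, 6 mm wide. A straight metal fence (6 mm wide, 9 mm high) crosses it along y through the axis; the bay is the half disc on the -x side, without the handle, marked with thin grey lines
- turntable: the fixed round grey base under the plate, 300 mm across, 14 mm high, origin at the centre of its underside, black marks at its edge for the handle at the two stops (its +x side: loading, +y side: curing). At each stop a sprung ball drops between two bumps: it pulls the plate in from about 0.06 rad either side; about 4 N at the handle takes it in or out
- handle_top (a point): centre of the top of the turntable's handle: an upright round steel post 18 mm across, fixed to the plate 95 mm from the axis at the plate's +x side; it rises 74 mm from the plate, its top 98 mm above the bench
- part_wheel: kit wheel on a painting stand: round heavy steel foot 44 mm across, 10 mm high, upright cork grip 24 mm across from 10 to 48 mm height, the grey part fixed on top, 57 to 70 mm high in all, 90 g. Origin at the centre of the foot's underside, z up. Starts standing on the bench left of the turntable; may be absent
- part_tub: kit cockpit tub (small ribbed tray) on a painting stand: round heavy steel foot 44 mm across, 10 mm high, upright cork grip 24 mm across from 10 to 48 mm height, the grey part fixed on top, 57 to 70 mm high in all, 90 g. Origin at the centre of the foot's underside, z up. Starts standing on the bench left of the turntable; may be absent
- part_tank: kit drop tank (small lying spindle, 36 mm long) on a painting stand: round heavy steel foot 44 mm across, 10 mm high, upright cork grip 24 mm across from 10 to 48 mm height, the grey part fixed on top, 57 to 70 mm high in all, 90 g. Origin at the centre of the foot's underside, z up. Starts standing on the bench left of the turntable; may be absent
- part_engine: kit engine (small star of cylinders) on a painting stand: round heavy steel foot 44 mm across, 10 mm high, upright cork grip 24 mm across from 10 to 48 mm height, the grey part fixed on top, 57 to 70 mm high in all, 90 g. Origin at the centre of the foot's underside, z up. Starts standing on the bench left of the turntable; may be absent
- part_tail: kit tail bulkhead (small upright plate, rounded above) on a painting stand: round heavy steel foot 44 mm across, 10 mm high, upright cork grip 24 mm across from 10 to 48 mm height, the grey part fixed on top, 57 to 70 mm high in all, 90 g. Origin at the centre of the foot's underside, z up. Starts standing on the bench left of the turntable; may be absent
- lantern: curing lantern: flat black round foot 72 mm across and 14 mm high, on it an upright cylinder 40 mm across, white with a black cap, 68 mm high in all; about 0.5 kg, weight mostly in the foot. Origin at the centre of its underside, z up. Starts on the parking ring; slides on the bench with about 3 N
- cure_ring (a point): centre of the black ring mark beside the turntable, flat on the bench (z = 0), on the light blue lamp mat right of the table; ring 92 mm inside, 100 mm outside. The mat is flat: nothing to slide over
- park_ring (a point): centre of the other ring mark on the same mat, of the same size, 130 mm from the first and farther from the turntable; the lantern starts here
- jar_among: bystander: small paint jar, 36 mm across, 42 mm high, among the kit parts; origin under its centre
- jar_near: bystander: paint jar, 40 mm across, 48 mm high, between the robot and the lamp mat; origin under its centre
- glue: bystander: glue bottle, 34 mm across, 75 mm high, beyond the lamp mat; origin under its centre
- brush: bystander: paint brush, 160 mm long, 8 mm thick, lying along the left of the kit parts; origin under its middle
- tyre: bystander: loose rubber tyre, 32 mm across, 11 mm high, near the robot on the left; origin under its centre
- sprue: bystander: flat olive sprue frame, 100 by 150 mm, 5 mm thick, at the far side; origin under its centre

How it is judged:
By the outcome, as a careful person would: the job done as asked, in the order asked, and still so for the second after the job is handed in, with the robot touching nothing.
Of part_wheel, part_tub, part_tank, part_engine, part_tail only 3 to 5 are there at a start; the rules pass over those that are not, and their reading is None.
At some moment in a run one of lantern, part_wheel, part_tub, part_tank, part_engine, part_tail may be knocked a few centimetres aside while the robot is not near it.
Once in a run the grip may slacken for a moment while it holds something.
It also fails if it takes over 210 s, if anything falls off the work surface, if the arm or the gripper's body presses on something with over 40 N, if the wrist force passes 120 N, or if a joint passes its speed limit or range.

## Robot

A 6-joint arm with a two-finger parallel gripper is mounted at the origin on the work surface. World frame = base frame: x ahead of the robot, y to its left, z up, the work surface at z = 0. Lengths are in mm, angles in rad, forces in N, time in s.
With the tool pointing down it reaches from about 350 to 975 mm from the base axis. Payload 7.1 kg.
Tool frame: the origin (TCP) lies between the finger pads; the fingertips stand 17 mm ahead of it and the grasp point (between the pads) lies 2 mm behind it; z points along the fingers, y is the line along which they close (so a half turn about z gives the same grasp; the last joint's range is limited). The gripper opens to 88 mm and grips with 3 to 60 N. Pads are 20 mm wide; open, the fingers measure 115 mm over their backs; the gripper's body (75 mm by 178 mm) begins 61 mm behind the grasp point.
Start: joints at [1.258, 0.423, 1.63, -0, 1.089, -0.019], TCP at [180.963, 598.212, 239.675] pointing down, gripper open.
Joint ranges: [-3, 3], [-0.9, 2.11], [0.09, 2.58], [-1.31, 4.45], [0.11, 2.69], [-2.54, 2.54]. Speed limits (rad/s): [2.39, 2.39, 3.01, 3.14, 3.14, 3.14].

## Interface

Orientations are given as a unit quaternion [w, x, y, z].
In Python, from cell import manip gives the robot as it stands.
- The arm moves only by the tool carry_out, never from a script. Its arguments are lists of equal length, an entry for each row: "slide": the shift along the tool's x, y, z in m, a list of three; "rotation": the turn, a rotation vector about the tool's x, y, z in rad, a list of three; "hand": the opening, from 0 (shut) to 1 (fully open). A call has 1 to 8 rows; each row shifts and turns the commanded pose from where the row before left it, along the tool's axes as they then stand; what a row does not reach is not made up. A row lasts 1/12 s, in which the tool goes at most 41.7 mm and 7.16 degrees, less where a joint would pass 70% of its speed; a pose out of reach is approached as far as the arm can. A call is refused whole if a number of a shift passes 0.0417 or a number of a turn 0.125, either way. A call with a gripper value outside its range is refused whole. The fingers move at their own pace and stop on an object; "newtons" is the grip in N (left out, the last holds). Time passes only in rows, so rows that do not move let the fingers close. It gives the time, the measured TCP pose, the force, the opening and the grip force at its end, in the units of the state.
- manip.sense(): the state, without advancing time (a new reading comes with each control period).
- manip.snapshot(name): name is "side" or "top"; returns a dict with "image" (480x640x3 uint8, red, green, blue), "vfov" (degrees; the focal length in pixels is half the picture's height over the tangent of half this angle, whatever the lens; pixels are square), "cx", "cy" (the principal point, pixels), "rvec" (rotation vector, rad) and "tvec" (3), from world to camera coordinates, as OpenCV has them. Camera axes: x right, y down, z forward; pixel columns grow to the right and rows downward; lengths in mm; the calibration is good to about 2 mm. A picture is of the moment at which its call begins. There is no depth.
- manip.sign_off(): hands the job in; it is judged then, once.
The state is a dict: "t": time; "joint_pos": joint angles; "joint_velocities": joint speeds; "tau": joint torques, N m; "eef_pos": TCP position; "tcp_rot": TCP orientation; "ft_force": force on the tool from outside, world axes, zero at the start; "moment": the same for the moment, N m; "opening": finger opening in mm; "grasp_force": force on a finger pad.
Only numpy, scipy, OpenCV 4.12 (cv2) and the standard library are available. Lean on these libraries where they do the work, as an engineer would, in place of code of your own. Each camera call takes 0.05 s, during which the arm holds its last target. There are 200 camera calls.

## Working session

There is one attempt and no reset: what is moved stays moved. The work goes in short steps, Python scripts to look and compute and a tool call to move; the robot and the scene stay as the last step left them, time stands still between calls to the robot, and variables do not carry over. Pictures are saved under pics/ and viewed, at most 14 in all, crops included, and the job is handed in when it is done.

Besides the shell and the picture viewer there is one more tool, called after "Emit:" as name(argument=value, ...) on one line, values as JSON. carry_out: Moves the arm, as the interface text tells. Its arguments: {"type":"object","properties":{"slide":{"type":"array","items":{"type":"array","items":{"type":"number"}}},"rotation":{"type":"array","items":{"type":"array","items":{"type":"number"}}},"hand":{"type":"array","items":{"type":"number"}},"newtons":{"type":"number"}},"required":["slide","rotation","hand"]}

```bash
mkdir -p pics
cat > h.py <<'E'
import numpy as np, cv2
from cell import manip
def snap(n,f=None):
    s=manip.snapshot(n)
    if f: cv2.imwrite('pics/'+f,cv2.cvtColor(s['image'],cv2.COLOR_RGB2BGR))
    return s
def K(s):
    f=240/np.tan(np.radians(s['vfov'])/2); return f
def ray(s,u,v,z):
    R=cv2.Rodrigues(np.array(s['rvec'],float))[0]; t=np.array(s['tvec'],float).ravel()
    d=R.T@np.array([(u-s['cx'])/K(s),(v-s['cy'])/K(s),1]); c=-R.T@t
    return c+d*(z-c[2])/d[2]
def proj(s,p):
    R=cv2.Rodrigues(np.array(s['rvec'],float))[0]; q=R@np.array(p,float)+np.array(s['tvec'],float).ravel()
    return np.array([s['cx'],s['cy']])+K(s)*q[:2]/q[2]
E
python3 - <<'E'
from h import *
for n in('top','side'):
    s=snap(n,n+'0.png'); R=cv2.Rodrigues(np.array(s['rvec'],float))[0]
    print(n,s['vfov'],s['cx'],s['cy'],(-R.T@np.array(s['tvec']).ravel()).round(),R.round(2).tolist())
print(manip.sense())
E
```

```text
top 44.36944105799266 321.04916025082565 231.4207238659516 [ 346.   18. 1233.] [[0.12, -0.99, -0.0], [-0.97, -0.11, -0.2], [0.2, 0.02, -0.98]]
side 43.71076059132756 315.0983342708679 238.7983422507037 [191. 686. 964.] [[-0.87, -0.5, 0.0], [-0.38, 0.65, -0.66], [0.33, -0.57, -0.75]]
{'t': 0.1, 'joint_pos': array([ 1.25799781e+00,  4.23729554e-01,  1.63058581e+00,  1.58652816e-05,
        1.08861900e+00, -1.89912394e-02]), 'joint_velocities': array([ 0.00023353, -0.00207085,  0.0006149 ,  0.00084786, -0.00131224,
       -0.00037768]), 'tau': array([ 7.42080829e-04, -5.45616925e+01, -2.74324071e+01,  6.44903909e-02,
        1.88863452e-02, -1.08538296e-05]), 'eef_pos': array([180.82068293, 597.78093202, 239.01210367]), 'tcp_rot': array([-1.17710851e-04,  1.46379438e-01,  9.89228290e-01, -6.60484170e-04]), 'ft_force': array([0.38751829, 0.1141375 , 0.25457299]), 'moment': array([0.06176998, 0.03211548, 0.01942673]), 'grasp_force': 0.0, 'opening': 87.76906736680425}
```

View pics/top0.png

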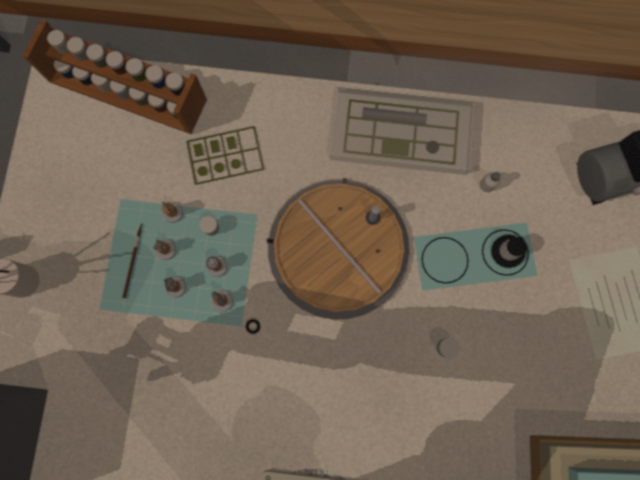

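View pics/side0.png

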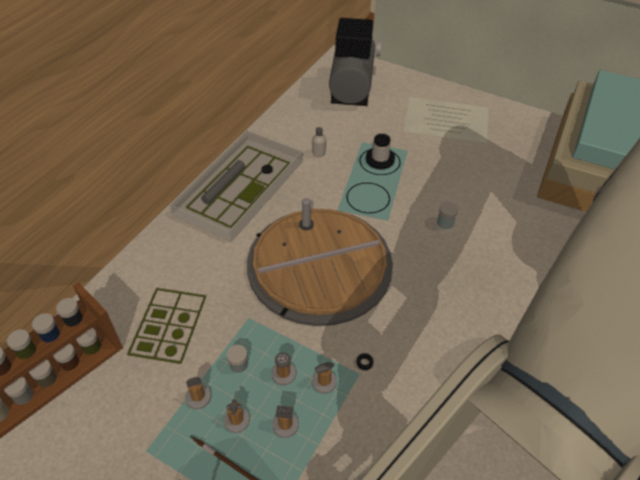

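The pictures show all five parts, with tops in the top view near (170,207), (163,244), (174,283), (216,262) and (222,297). The jar is at (209,225). The table centre is about (340,247), the handle (374,213), the lantern (512,249) and the cure ring (445,260). I'll measure these on enlarged crops.

Run:
```python
from h import *
a=cv2.imread('pics/top0.png')[190:320,100:260]; b=cv2.imread('pics/side0.png')[330:450,170:370]
A=cv2.resize(a,None,fx=4,fy=4,interpolation=3)[:, :640]; B=cv2.resize(b,None,fx=4,fy=4,interpolation=3)
B=cv2.convertScaleAbs(B,alpha=1.4);A=cv2.convertScaleAbs(A,alpha=1.4)
cv2.imwrite('pics/A.png',A);cv2.imwrite('pics/B.png',B)
s=snap('top');
for n,u,v,z in [('axis~',340,246,24),('handle',375,210,98),('markfar',345,181,14),('markleft',270,240,14),('fence1',301,201,33),('fence2',380,291,33),('cure',445,260,0),('park',506,252,0),('lantop',516,245,68),('jarnear',449,346,48),('glue',494,177,75),('tyre',253,326,11)]: print(n,ray(s,u,v,z).round(0)[:2])
s=snap('side')
for n,u,v,z in [('handle',307,202,98),('fence1',260,269,33),('fence2',380,244,33),('cure',369,197,0),('park',380,160,0),('lantop',381,139,68),('jarnear',448,208,48),('markfar',259,235,14),('markleft',284,312,14)]: print(n,ray(s,u,v,z).round(0)[:2])
```

```text
axis~ [567.   5.]
handle [633. -55.]
markfar [711.  10.]
markleft [564. 153.]
fence1 [651.  97.]
fence2 [482. -86.]
cure [ 567. -219.]
park [ 599. -347.]
lantop [ 602. -346.]
jarnear [ 388. -231.]
glue [ 737. -292.]
tyre [382. 164.]
handle [631. -51.]
fence1 [650. 101.]
fence2 [473. -76.]
cure [ 566. -219.]
park [ 600. -346.]
lantop [ 601. -341.]
jarnear [ 387. -228.]
markfar [712.  14.]
markleft [563. 154.]
```

View pics/A.png

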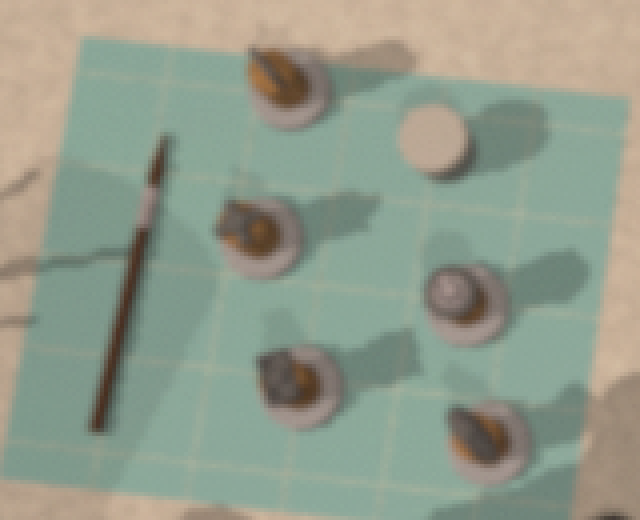

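View pics/B.png

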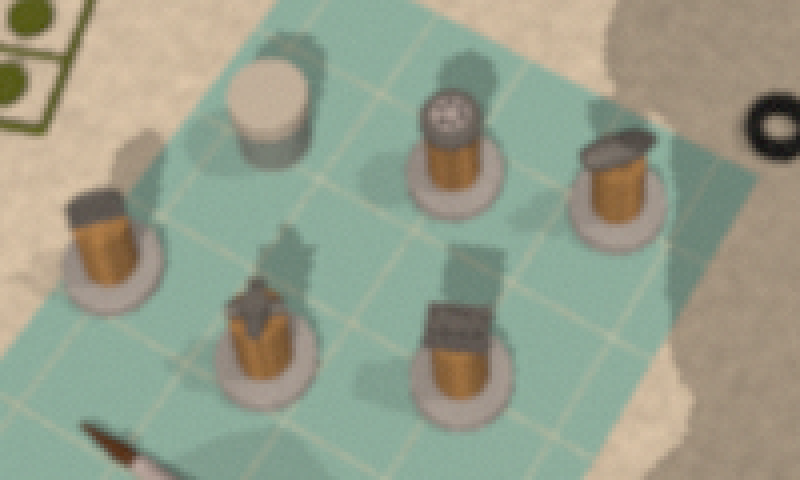

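Both crops are clear. In crop A the foot-disc centres are tail (290,86), engine (261,236), wheel (467,304), tub (302,386) and tank (489,442). In crop B they are (113,264), (267,358), (455,172), (462,378) and (617,203).

Run:
```python
from h import *
s=snap('top');q=snap('side')
for n,a,b,z in [('tail',(290,86),(113,264),10),('engine',(261,236),(267,358),10),('wheel',(467,304),(455,172),10),('tub',(302,386),(462,378),10),('tank',(489,442),(617,203),10),('jar',(433,138),(268,96),42)]:
    print(n,ray(s,100+a[0]/4-.4,190+a[1]/4-.4,z)[:2].round(),ray(q,170+b[0]/4-.4,330+b[1]/4-.4,z)[:2].round())
print('brush',ray(s,141,224,4).round(),ray(s,124,298,4).round())
print(proj(s,[180,598,0]), manip.sense()['t'])
```

```text
tail [603. 370.] [602. 373.]
engine [520. 371.] [520. 375.]
wheel [497. 258.] [497. 262.]
tub [445. 337.] [444. 342.]
tank [427. 235.] [428. 239.]
jar [577. 282.] [578. 286.]
brush [568. 433.   4.] [408. 440.   4.]
[ 26.6987397 401.51689  ] 0.3
```

Emit:
carry_out(slide=[[0, 0, 0], [0, 0, 0], [0, 0, 0], [0, 0, 0]], rotation=[[0, 0, -0.098], [0, 0, -0.098], [0, 0, -0.098], [0, 0, 0]], hand=[0.45, 0.45, 0.45, 0.45])

```text
t: 0.63
eef_pos: [180.9, 598.1, 239.6]
tcp_rot: [-0.0, -0.002, 1.0, -0.0]
ft_force: [0.2, 0.1, 0.8]
opening: 64.4
grasp_force: 0.0
```

Emit:
carry_out(slide=[[-0.019, -0.027, 0], [-0.019, -0.027, 0], [-0.019, -0.027, 0], [-0.019, -0.027, 0], [-0.019, -0.027, 0], [-0.019, -0.027, 0], [-0.019, -0.027, 0], [-0.019, -0.027, 0]], rotation=[[0, 0, 0], [0, 0, 0], [0, 0, 0], [0, 0, 0], [0, 0, 0], [0, 0, 0], [0, 0, 0], [0, 0, 0]], hand=[0.45, 0.45, 0.45, 0.45, 0.45, 0.45, 0.45, 0.45])

```text
t: 1.3
eef_pos: [333.7, 380.9, 239.8]
tcp_rot: [0.0, 0.001, 1.0, 0.0]
ft_force: [0.9, 0.1, -0.3]
opening: 39.3
grasp_force: 0.0
```

Emit:
carry_out(slide=[[-0.019, -0.027, 0], [-0.019, -0.027, 0], [-0.019, -0.027, 0], [-0.019, -0.027, 0], [-0.019, -0.027, 0], [-0.019, -0.027, 0], [-0.019, -0.027, 0], [-0.019, -0.027, 0]], rotation=[[0, 0, 0], [0, 0, 0], [0, 0, 0], [0, 0, 0], [0, 0, 0], [0, 0, 0], [0, 0, 0], [0, 0, 0]], hand=[0.45, 0.45, 0.45, 0.45, 0.45, 0.45, 0.45, 0.45])

```text
t: 1.97
eef_pos: [485.8, 164.8, 239.9]
tcp_rot: [0.0, 0.002, 1.0, 0.0]
ft_force: [0.2, 0.8, -0.3]
opening: 39.5
grasp_force: 0.0
```

Emit:
carry_out(slide=[[-0.019, -0.027, 0], [-0.019, -0.027, 0], [-0.019, -0.027, 0], [-0.019, -0.027, 0], [-0.019, -0.027, 0], [-0.019, -0.027, 0], [-0.019, -0.027, 0], [0, 0, 0]], rotation=[[0, 0, 0], [0, 0, 0], [0, 0, 0], [0, 0, 0], [0, 0, 0], [0, 0, 0], [0, 0, 0], [0, 0, 0]], hand=[0.45, 0.45, 0.45, 0.45, 0.45, 0.45, 0.45, 0.45])

```text
t: 2.63
eef_pos: [621.1, -27.0, 239.8]
tcp_rot: [0.001, 0.003, 1.0, -0.001]
ft_force: [-1.1, 0.0, -0.3]
opening: 39.7
grasp_force: 0.0
```

Emit:
carry_out(slide=[[-0.014, -0.028, 0], [0, 0, 0.027], [0, 0, 0.027], [0, 0, 0.027], [0, 0, 0.02], [0, 0, 0], [0, 0, 0]], rotation=[[0, 0, 0], [0, 0, 0], [0, 0, 0], [0, 0, 0], [0, 0, 0], [0, 0, 0], [0, 0, 0]], hand=[0.5, 0.5, 0.5, 0.5, 0.5, 0.5, 0.5])

```text
t: 3.22
eef_pos: [631.3, -50.3, 137.9]
tcp_rot: [-0.001, 0.001, 1.0, 0.0]
ft_force: [-0.2, -0.8, 0.9]
opening: 43.9
grasp_force: 0.0
```

Run:
```python
from h import *
a=snap('side')['image'][170:270,240:390]
cv2.imwrite('pics/C.png',cv2.resize(a,None,fx=5,fy=5,interpolation=3)[:,:,::-1])
```

```text
(no output)
```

View pics/C.png

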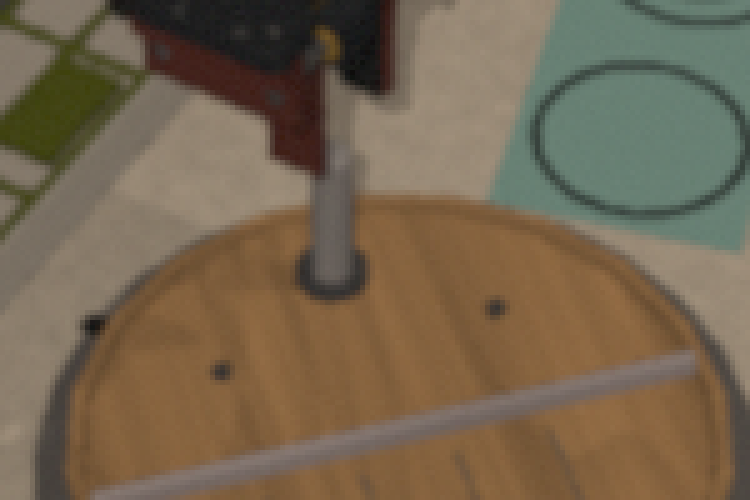

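Emit:
carry_out(slide=[[-0.002, -0.003, 0.02], [0, 0, 0.02], [0, 0, 0.018], [0, 0, 0], [0, 0, 0], [0, 0, 0], [0, 0, 0]], rotation=[[0, 0, 0], [0, 0, 0], [0, 0, 0], [0, 0, 0], [0, 0, 0], [0, 0, 0], [0, 0, 0]], hand=[0.5, 0.5, 0.5, 0.3, 0.3, 0.3, 0.3])

```text
t: 3.85
eef_pos: [635.4, -53.7, 82.7]
tcp_rot: [0.002, -0.0, 1.0, -0.0]
ft_force: [0.1, -0.5, -0.4]
opening: 26.7
grasp_force: 0.0
```

Emit:
carry_out(slide=[[-0.005, 0.004, 0], [-0.005, 0.004, 0], [-0.0035, 0.006, 0], [-0.0035, 0.006, 0], [-0.0026, 0.0066, 0], [-0.0026, 0.0066, 0], [-0.0016, 0.007, 0], [0, 0, 0]], rotation=[[0, 0, 0], [0, 0, 0], [0, 0, 0], [0, 0, 0], [0, 0, 0], [0, 0, 0], [0, 0, 0], [0, 0, 0]], hand=[0.3, 0.3, 0.3, 0.3, 0.3, 0.3, 0.3, 0.3])

```text
t: 4.52
eef_pos: [657.6, -11.6, 80.4]
tcp_rot: [-0.001, -0.001, 1.0, 0.0]
ft_force: [-0.4, -1.3, -0.1]
opening: 26.3
grasp_force: 0.0
```

Emit:
carry_out(slide=[[-0.0015, 0.006, 0], [-0.001, 0.006, 0], [-0.0005, 0.005, 0], [0, 0.004, 0], [0, 0.003, 0], [0, 0.002, 0], [0, 0, 0], [0, 0, 0]], rotation=[[0, 0, 0], [0, 0, 0], [0, 0, 0], [0, 0, 0], [0, 0, 0], [0, 0, 0], [0, 0, 0], [0, 0, 0]], hand=[0.3, 0.3, 0.3, 0.3, 0.3, 0.3, 0.3, 0.3])

```text
t: 5.18
eef_pos: [660.5, 13.0, 80.6]
tcp_rot: [-0.0, -0.0, 1.0, 0.0]
ft_force: [-0.5, -0.2, -0.5]
opening: 26.1
grasp_force: 0.0
```

Run:
```python
from h import *
print(manip.sense()['ft_force'])
a=snap('side')['image'][190:330,230:400]
cv2.imwrite('pics/D.png',cv2.resize(a,None,fx=4,fy=4,interpolation=3)[:,:,::-1])
```

```text
[-0.4785296  -0.2199693  -0.50663192]
```

View pics/D.png

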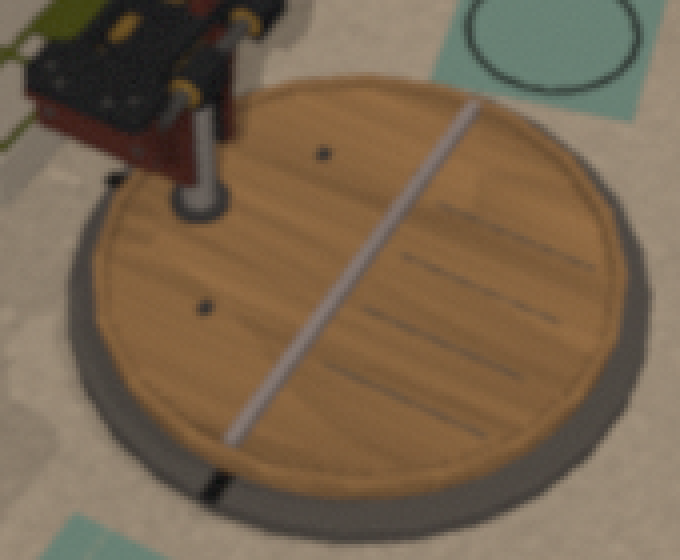

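The handle is now at the far mark. The fence ends are at (478,103) and (232,438) in the crop, so I'll check the angle while raising.

Emit:
carry_out(slide=[[0, 0, 0], [0, 0, 0], [0, 0, 0], [0, 0, -0.03], [0, 0, -0.03], [0, 0, -0.03], [0, 0, 0], [0, 0, 0]], rotation=[[0, 0, 0], [0, 0, 0], [0, 0, 0], [0, 0, 0], [0, 0, 0], [0, 0, 0], [0, 0, 0], [0, 0, 0]], hand=[0.5, 0.5, 0.5, 0.5, 0.5, 0.5, 0.5, 0.5])

```text
t: 5.9
eef_pos: [662.1, 12.5, 172.8]
tcp_rot: [0.002, -0.0, 1.0, 0.0]
ft_force: [-0.2, -0.9, -0.7]
opening: 43.8
grasp_force: 0.0
```

Run:
```python
from h import *
q=snap('side')
f=lambda u,v,z: ray(q,230+u/4-.4,190+v/4-.4,z)[:2]
a,b=f(478,103,33),f(232,438,33); d=b-a
print(a.round(),b.round(),(a+b)/2,np.arctan2(-d[0],d[1]),np.hypot(*d))
print('hbase',f(202,200,26),'far',f(115,180,14),'left',f(216,488,14))
```

```text
[ 565. -116.] [565. 136.] [565.1595254    9.96224684] 0.002254714705593884 252.52339839681892
hbase [660.42912265  10.89675696] far [713.93615776  13.3189597 ] left [563.86629494 153.61990425]
```

Emit:
carry_out(slide=[[0.005, 0.03, 0], [0.005, 0.03, 0], [0.005, 0.03, 0], [0.005, 0.03, 0], [0.005, 0.03, 0], [0.005, 0.03, 0], [0.005, 0.03, 0], [0.005, 0.03, 0]], rotation=[[0, 0, 0], [0, 0, 0], [0, 0, 0], [0, 0, 0], [0, 0, 0], [0, 0, 0], [0, 0, 0], [0, 0, 0]], hand=[0.5, 0.5, 0.5, 0.5, 0.5, 0.5, 0.5, 0.5])

```text
t: 6.62
eef_pos: [619.2, 253.5, 168.4]
tcp_rot: [-0.002, -0.0, 1.0, -0.001]
ft_force: [0.1, -0.2, -0.4]
opening: 43.8
grasp_force: 0.0
```

Emit:
carry_out(slide=[[0.005, 0.03, 0], [0.005, 0.03, 0], [0.005, 0.03, 0], [0.004, 0.03, 0], [0, 0, 0], [0, 0, 0], [0, 0, 0]], rotation=[[0, 0, 0], [0, 0, 0], [0, 0, 0], [0, 0, 0], [0, 0, 0], [0, 0, 0], [0, 0, 0]], hand=[0.5, 0.5, 0.5, 0.5, 0.5, 0.5, 0.5])

```text
t: 7.2
eef_pos: [600.9, 371.7, 168.9]
tcp_rot: [-0.001, -0.0, 1.0, -0.001]
ft_force: [-0.2, 0.4, 0.6]
opening: 43.8
grasp_force: 0.0
```

Run:
```python
from h import *
print(manip.sense()['eef_pos'])
a=snap('side')['image'][330:450,170:370]
b=cv2.imread('pics/side0.png')[330:450,170:370,::-1]
d=cv2.absdiff(a,b).max(2)>40
print(np.argwhere(d).shape, [ (c+170,r+330) for r,c in np.argwhere(d)[::60]])
```

```text
[600.92744336 371.66228404 168.85128856]
(1308, 2) [(np.int64(170), np.int64(330)), (np.int64(183), np.int64(332)), (np.int64(190), np.int64(334)), (np.int64(172), np.int64(336)), (np.int64(178), np.int64(338)), (np.int64(347), np.int64(339)), (np.int64(200), np.int64(341)), (np.int64(197), np.int64(343)), (np.int64(357), np.int64(345)), (np.int64(345), np.int64(348)), (np.int64(350), np.int64(353)), (np.int64(173), np.int64(358)), (np.int64(172), np.int64(362)), (np.int64(174), np.int64(366)), (np.int64(368), np.int64(376)), (np.int64(358), np.int64(386)), (np.int64(359), np.int64(395)), (np.int64(366), np.int64(403)), (np.int64(367), np.int64(410)), (np.int64(350), np.int64(415)), (np.int64(358), np.int64(422)), (np.int64(360), np.int64(430))]
```

Emit:
carry_out(slide=[[0, 0, 0.027], [0, 0, 0.027], [0, 0, 0.027], [0, 0, 0.027], [0, 0, 0.017], [0, 0, 0.011], [0, 0, 0], [0, 0, 0]], rotation=[[0, 0, 0], [0, 0, 0], [0, 0, 0], [0, 0, 0], [0, 0, 0], [0, 0, 0], [0, 0, 0], [0, 0, 0]], hand=[0.5, 0.5, 0.5, 0.5, 0.5, 0.5, 0.5, 0.5])

```text
t: 7.92
eef_pos: [602.1, 371.6, 34.6]
tcp_rot: [-0.0, 0.0, 1.0, -0.0]
ft_force: [-0.1, -0.3, 0.4]
opening: 44.0
grasp_force: 0.0
```

Emit:
carry_out(slide=[[0, 0, 0], [0, 0, 0], [0, 0, 0], [0, 0, 0], [0, 0, 0]], rotation=[[0, 0, 0], [0, 0, 0], [0, 0, 0], [0, 0, 0], [0, 0, 0]], hand=[0.1, 0.1, 0.1, 0.1, 0.1], newtons=25)

```text
t: 8.33
eef_pos: [602.5, 372.8, 36.1]
tcp_rot: [0.001, -0.0, 1.0, 0.0]
ft_force: [-0.8, -1.8, 6.2]
opening: 23.5
grasp_force: 25.0
```

Emit:
carry_out(slide=[[0, 0, -0.015], [0, 0, -0.025], [0, 0, -0.025], [0, 0, -0.025], [0, 0, -0.025], [0.002, -0.012, 0], [0.003, -0.02, 0], [0.005, -0.03, 0]], rotation=[[0, 0, 0], [0, 0, 0], [0, 0, 0], [0, 0, 0], [0, 0, 0], [0, 0, 0], [0, 0, 0], [0, 0, 0]], hand=[0.1, 0.1, 0.1, 0.1, 0.1, 0.1, 0.1, 0.1])

```text
t: 9.0
eef_pos: [591.7, 311.2, 150.4]
tcp_rot: [0.001, -0.001, 1.0, 0.001]
ft_force: [-0.7, -0.3, -0.7]
opening: 23.7
grasp_force: 25.0
```

Emit:
carry_out(slide=[[0.005, -0.03, 0], [0.005, -0.03, 0], [0.005, -0.03, 0], [0.005, -0.03, 0], [0.005, -0.03, 0], [0.005, -0.03, 0], [0.005, -0.03, 0], [0.005, -0.03, 0]], rotation=[[0, 0, 0], [0, 0, 0], [0, 0, 0], [0, 0, 0], [0, 0, 0], [0, 0, 0], [0, 0, 0], [0, 0, 0]], hand=[0.1, 0.1, 0.1, 0.1, 0.1, 0.1, 0.1, 0.1])

```text
t: 9.67
eef_pos: [550.6, 68.8, 149.5]
tcp_rot: [-0.0, -0.0, 1.0, -0.0]
ft_force: [0.9, -0.9, -1.1]
opening: 24.1
grasp_force: 25.0
```

Emit:
carry_out(slide=[[0.005, -0.03, 0], [0.005, -0.03, 0], [0.005, -0.03, 0], [0.003, -0.03, 0], [0.002, -0.02, 0], [0, -0.01, 0], [0, 0, 0], [0, 0, 0]], rotation=[[0, 0, 0], [0, 0, 0], [0, 0, 0], [0, 0, 0], [0, 0, 0], [0, 0, 0], [0, 0, 0], [0, 0, 0]], hand=[0.1, 0.1, 0.1, 0.1, 0.1, 0.1, 0.1, 0.1])

```text
t: 10.33
eef_pos: [531.6, -79.4, 149.6]
tcp_rot: [-0.0, 0.0, 1.0, 0.0]
ft_force: [0.4, -0.4, -0.9]
opening: 23.4
grasp_force: 25.0
```

Emit:
carry_out(slide=[[0, 0, 0.025], [0, 0, 0.025], [0, 0, 0.02], [0, 0, 0.01], [0, 0, 0.005], [0, 0, 0.002], [0, 0, 0], [0, 0, 0]], rotation=[[0, 0, 0], [0, 0, 0], [0, 0, 0], [0, 0, 0], [0, 0, 0], [0, 0, 0], [0, 0, 0], [0, 0, 0]], hand=[0.1, 0.1, 0.1, 0.1, 0.1, 0.1, 0.1, 0.1])

```text
t: 11.0
eef_pos: [532.6, -79.3, 63.5]
tcp_rot: [0.001, -0.0, 1.0, -0.0]
ft_force: [-0.6, 0.4, -0.6]
opening: 23.7
grasp_force: 25.0
```

Emit:
carry_out(slide=[[0, 0, 0.001], [0, 0, 0.001], [0, 0, 0]], rotation=[[0, 0, 0], [0, 0, 0], [0, 0, 0]], hand=[0.1, 0.1, 0.1])

```text
t: 11.25
eef_pos: [532.2, -79.6, 61.1]
tcp_rot: [0.0, -0.0, 1.0, -0.0]
ft_force: [-0.8, -0.4, -0.8]
opening: 23.4
grasp_force: 25.0
```

Emit:
carry_out(slide=[[0, 0, 0.001], [0, 0, 0.001], [0, 0, 0], [0, 0, 0], [0, 0, 0], [0, 0, 0]], rotation=[[0, 0, 0], [0, 0, 0], [0, 0, 0], [0, 0, 0], [0, 0, 0], [0, 0, 0]], hand=[0.1, 0.1, 0.1, 0.3, 0.4, 0.5])

```text
t: 11.75
eef_pos: [531.8, -79.5, 58.7]
tcp_rot: [-0.0, -0.0, 1.0, 0.0]
ft_force: [-1.2, 0.0, 0.6]
opening: 36.1
grasp_force: 0.0
```

Emit:
carry_out(slide=[[0, 0, 0], [0, 0, -0.01], [0, 0, -0.025], [0, 0, -0.025], [0, 0, -0.025], [0.0008, 0.02, 0], [0.0008, 0.03, 0], [0.0008, 0.03, 0]], rotation=[[0, 0, 0], [0, 0, 0], [0, 0, 0], [0, 0, 0], [0, 0, 0], [0, 0, 0], [0, 0, 0], [0, 0, 0]], hand=[0.5, 0.5, 0.5, 0.5, 0.5, 0.5, 0.5, 0.5])

```text
t: 12.42
eef_pos: [529.8, 0.8, 145.0]
tcp_rot: [0.001, 0.001, 1.0, -0.0]
ft_force: [0.4, -0.5, -0.2]
opening: 43.8
grasp_force: 0.0
```

Emit:
carry_out(slide=[[0.0008, 0.03, 0], [0.0008, 0.03, 0], [0.0008, 0.03, 0], [0.0008, 0.03, 0], [0.0008, 0.03, 0], [0.0008, 0.03, 0], [0.0008, 0.03, 0], [0.0008, 0.03, 0]], rotation=[[0, 0, 0], [0, 0, 0], [0, 0, 0], [0, 0, 0], [0, 0, 0], [0, 0, 0], [0, 0, 0], [0, 0, 0]], hand=[0.5, 0.5, 0.5, 0.5, 0.5, 0.5, 0.5, 0.5])

```text
t: 13.08
eef_pos: [522.7, 242.0, 144.3]
tcp_rot: [0.0, -0.0, 1.0, 0.0]
ft_force: [1.1, 0.4, 0.7]
opening: 44.0
grasp_force: 0.0
```

Emit:
carry_out(slide=[[0.0008, 0.03, 0], [0.0008, 0.03, 0], [0.0008, 0.03, 0], [0.0008, 0.03, 0], [0, 0.013, 0], [0, 0, 0], [0, 0, 0]], rotation=[[0, 0, 0], [0, 0, 0], [0, 0, 0], [0, 0, 0], [0, 0, 0], [0, 0, 0], [0, 0, 0]], hand=[0.5, 0.5, 0.5, 0.5, 0.5, 0.5, 0.5])

```text
t: 13.67
eef_pos: [519.4, 373.2, 143.7]
tcp_rot: [-0.0, -0.001, 1.0, -0.0]
ft_force: [-0.2, 0.7, -0.0]
opening: 44.1
grasp_force: 0.0
```

Run:
```python
from h import *
print(manip.sense()['eef_pos'])
a=snap('side')['image'][170:460,170:470]
cv2.imwrite('pics/E.png',cv2.convertScaleAbs(cv2.resize(a,None,fx=2,fy=2,interpolation=3)[:,:,::-1],alpha=1.3))
```

```text
[519.43097615 373.19034719 143.68766304]
```

View pics/E.png

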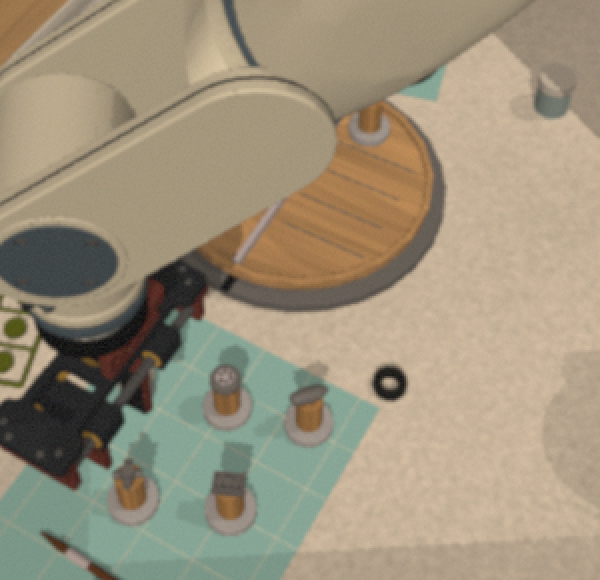

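The first part stands in the bay, and engine, wheel, tank and tub haven't moved. Next is the engine.

Emit:
carry_out(slide=[[0, 0, 0.027], [0, 0, 0.027], [0, 0, 0.027], [0, 0, 0.017], [0, 0, 0.011], [0, 0, 0], [0, 0, 0]], rotation=[[0, 0, 0], [0, 0, 0], [0, 0, 0], [0, 0, 0], [0, 0, 0], [0, 0, 0], [0, 0, 0]], hand=[0.5, 0.5, 0.5, 0.5, 0.5, 0.5, 0.5])

```text
t: 14.3
eef_pos: [520.0, 372.4, 34.8]
tcp_rot: [-0.0, 0.0, 1.0, -0.0]
ft_force: [-0.4, 0.7, -0.4]
opening: 43.8
grasp_force: 0.0
```

Emit:
carry_out(slide=[[0, 0, 0], [0, 0, 0], [0, 0, 0], [0, 0, 0], [0, 0, 0]], rotation=[[0, 0, 0], [0, 0, 0], [0, 0, 0], [0, 0, 0], [0, 0, 0]], hand=[0.1, 0.1, 0.1, 0.1, 0.1], newtons=25)

```text
t: 14.72
eef_pos: [520.4, 373.8, 35.9]
tcp_rot: [0.001, -0.0, 1.0, 0.0]
ft_force: [-1.1, -0.6, 6.5]
opening: 24.0
grasp_force: 25.0
```

Emit:
carry_out(slide=[[0, 0, -0.015], [0, 0, -0.025], [0, 0, -0.025], [0, 0, -0.025], [0, 0, -0.025], [0, -0.012, 0], [-0.001, -0.02, 0], [-0.001, -0.03, 0]], rotation=[[0, 0, 0], [0, 0, 0], [0, 0, 0], [0, 0, 0], [0, 0, 0], [0, 0, 0], [0, 0, 0], [0, 0, 0]], hand=[0.1, 0.1, 0.1, 0.1, 0.1, 0.1, 0.1, 0.1])

```text
t: 15.38
eef_pos: [521.8, 312.2, 150.6]
tcp_rot: [0.001, -0.001, 1.0, 0.001]
ft_force: [0.3, -0.5, -1.9]
opening: 23.6
grasp_force: 25.0
```

Emit:
carry_out(slide=[[-0.001, -0.03, 0], [-0.001, -0.03, 0], [-0.001, -0.03, 0], [-0.001, -0.03, 0], [-0.001, -0.03, 0], [-0.001, -0.03, 0], [-0.001, -0.03, 0], [-0.001, -0.03, 0]], rotation=[[0, 0, 0], [0, 0, 0], [0, 0, 0], [0, 0, 0], [0, 0, 0], [0, 0, 0], [0, 0, 0], [0, 0, 0]], hand=[0.1, 0.1, 0.1, 0.1, 0.1, 0.1, 0.1, 0.1])

```text
t: 16.05
eef_pos: [529.1, 69.8, 149.7]
tcp_rot: [-0.0, -0.0, 1.0, -0.0]
ft_force: [0.3, 0.1, -0.7]
opening: 23.4
grasp_force: 25.0
```

Emit:
carry_out(slide=[[-0.001, -0.03, 0], [-0.001, -0.02, 0], [0, -0.013, 0], [0, 0, 0], [0, 0, 0]], rotation=[[0, 0, 0], [0, 0, 0], [0, 0, 0], [0, 0, 0], [0, 0, 0]], hand=[0.1, 0.1, 0.1, 0.1, 0.1])

```text
t: 16.47
eef_pos: [531.6, 8.3, 149.7]
tcp_rot: [-0.0, 0.001, 1.0, 0.0]
ft_force: [-0.3, 1.2, -1.3]
opening: 23.6
grasp_force: 25.0
```

Emit:
carry_out(slide=[[0, 0, 0.025], [0, 0, 0.025], [0, 0, 0.02], [0, 0, 0.012], [0, 0, 0.005], [0, 0, 0.002], [0, 0, 0.001], [0, 0, 0.001]], rotation=[[0, 0, 0], [0, 0, 0], [0, 0, 0], [0, 0, 0], [0, 0, 0], [0, 0, 0], [0, 0, 0], [0, 0, 0]], hand=[0.1, 0.1, 0.1, 0.1, 0.1, 0.1, 0.1, 0.1])

```text
t: 17.13
eef_pos: [532.4, 8.9, 59.8]
tcp_rot: [0.0, -0.0, 1.0, 0.0]
ft_force: [-5.7, 2.4, 15.4]
opening: 24.0
grasp_force: 25.0
```

Emit:
carry_out(slide=[[0, 0, 0], [0, 0, 0], [0, 0, 0], [0, 0, 0], [0, 0, -0.01], [0, 0, -0.025], [0, 0, -0.025], [0, 0, -0.025]], rotation=[[0, 0, 0], [0, 0, 0], [0, 0, 0], [0, 0, 0], [0, 0, 0], [0, 0, 0], [0, 0, 0], [0, 0, 0]], hand=[0.3, 0.4, 0.5, 0.5, 0.5, 0.5, 0.5, 0.5])

```text
t: 17.8
eef_pos: [531.6, 8.4, 145.1]
tcp_rot: [-0.0, -0.0, 1.0, -0.0]
ft_force: [0.2, -0.3, -0.7]
opening: 44.1
grasp_force: 0.0
```

Emit:
carry_out(slide=[[0.003, 0.02, 0], [0.004, 0.03, 0], [0.004, 0.03, 0], [0.004, 0.03, 0], [0.004, 0.03, 0], [0.004, 0.03, 0], [0.004, 0.03, 0], [0.004, 0.03, 0]], rotation=[[0, 0, 0], [0, 0, 0], [0, 0, 0], [0, 0, 0], [0, 0, 0], [0, 0, 0], [0, 0, 0], [0, 0, 0]], hand=[0.5, 0.5, 0.5, 0.5, 0.5, 0.5, 0.5, 0.5])

```text
t: 18.47
eef_pos: [500.5, 239.9, 144.6]
tcp_rot: [0.0, -0.0, 1.0, 0.0]
ft_force: [0.6, -0.6, 1.0]
opening: 43.6
grasp_force: 0.0
```

Emit:
carry_out(slide=[[0.004, 0.022, 0], [0, 0, 0], [0, 0, 0]], rotation=[[0, 0, 0], [0, 0, 0], [0, 0, 0]], hand=[0.5, 0.5, 0.5])

```text
t: 18.72
eef_pos: [496.6, 261.2, 144.2]
tcp_rot: [0.0, -0.001, 1.0, -0.0]
ft_force: [0.1, -0.0, 0.4]
opening: 44.0
grasp_force: 0.0
```

Run:
```python
from h import *
print(manip.sense()['eef_pos'])
q=snap('side');a=cv2.convertScaleAbs(cv2.resize(q['image'][170:460,170:470],None,fx=2,fy=2,interpolation=3)[:,:,::-1],alpha=1.3)
b=cv2.convertScaleAbs(cv2.resize(snap('top')['image'][180:330,150:420],None,fx=2.2,fy=2.2,interpolation=3)[:,:,::-1],alpha=1.3)
cv2.imwrite('pics/F.png',a)
cv2.imwrite('pics/F2.png',b)
```

```text
[496.57156047 261.23428559 144.23054278]
```

View pics/F.png

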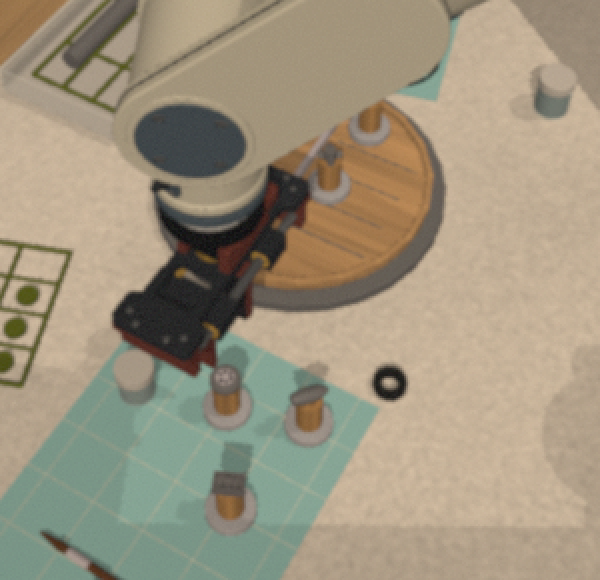

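Both parts stand in the bay. The wheel, tank and tub are unmoved, so the wheel is next.

Emit:
carry_out(slide=[[0, 0, 0.027], [0, 0, 0.027], [0, 0, 0.027], [0, 0, 0.017], [0, 0, 0.011], [0, 0, 0], [0, 0, 0]], rotation=[[0, 0, 0], [0, 0, 0], [0, 0, 0], [0, 0, 0], [0, 0, 0], [0, 0, 0], [0, 0, 0]], hand=[0.5, 0.5, 0.5, 0.5, 0.5, 0.5, 0.5])

```text
t: 19.4
eef_pos: [497.0, 259.7, 34.7]
tcp_rot: [-0.0, 0.0, 1.0, -0.0]
ft_force: [-0.2, 0.1, 0.8]
opening: 44.0
grasp_force: 0.0
```

Emit:
carry_out(slide=[[0, 0, 0], [0, 0, 0], [0, 0, 0], [0, 0, 0], [0, 0, 0]], rotation=[[0, 0, 0], [0, 0, 0], [0, 0, 0], [0, 0, 0], [0, 0, 0]], hand=[0.1, 0.1, 0.1, 0.1, 0.1], newtons=25)

```text
t: 19.82
eef_pos: [497.6, 260.8, 35.8]
tcp_rot: [0.001, -0.0, 1.0, 0.0]
ft_force: [-0.5, -2.1, 6.5]
opening: 27.4
grasp_force: 25.0
```

Emit:
carry_out(slide=[[0, 0, 0], [0, 0, 0], [0, 0, 0]], rotation=[[0, 0, 0], [0, 0, 0], [0, 0, 0]], hand=[0.1, 0.1, 0.1])

```text
t: 20.07
eef_pos: [497.6, 260.7, 35.8]
tcp_rot: [0.001, -0.0, 1.0, 0.0]
ft_force: [-0.1, -1.4, 6.9]
opening: 27.0
grasp_force: 25.0
```

Emit:
carry_out(slide=[[0, 0, -0.015], [0, 0, -0.025], [0, 0, -0.025], [0, 0, -0.025], [0, 0, -0.025], [0, -0.012, 0], [0.0015, -0.02, 0], [0.0015, -0.03, 0]], rotation=[[0, 0, 0], [0, 0, 0], [0, 0, 0], [0, 0, 0], [0, 0, 0], [0, 0, 0], [0, 0, 0], [0, 0, 0]], hand=[0.1, 0.1, 0.1, 0.1, 0.1, 0.1, 0.1, 0.1])

```text
t: 20.73
eef_pos: [493.9, 199.0, 150.0]
tcp_rot: [0.001, -0.001, 1.0, 0.0]
ft_force: [0.5, -0.3, -0.5]
opening: 27.1
grasp_force: 25.0
```

Emit:
carry_out(slide=[[0.0015, -0.03, 0], [0.0015, -0.03, 0], [0.0015, -0.03, 0], [0.0015, -0.03, 0], [0.0015, -0.03, 0], [0.0015, -0.03, 0], [0.0015, -0.03, 0], [0.0015, -0.015, 0]], rotation=[[0, 0, 0], [0, 0, 0], [0, 0, 0], [0, 0, 0], [0, 0, 0], [0, 0, 0], [0, 0, 0], [0, 0, 0]], hand=[0.1, 0.1, 0.1, 0.1, 0.1, 0.1, 0.1, 0.1])

```text
t: 21.4
eef_pos: [480.9, -29.2, 149.1]
tcp_rot: [-0.0, 0.001, 1.0, -0.0]
ft_force: [0.1, -0.2, -1.1]
opening: 26.9
grasp_force: 25.0
```

Emit:
carry_out(slide=[[0, -0.01, 0], [0, 0, 0], [0, 0, 0]], rotation=[[0, 0, 0], [0, 0, 0], [0, 0, 0]], hand=[0.1, 0.1, 0.1])

```text
t: 21.65
eef_pos: [481.7, -36.6, 149.4]
tcp_rot: [-0.0, 0.0, 1.0, 0.0]
ft_force: [-0.4, 0.1, -0.3]
opening: 27.2
grasp_force: 25.0
```

Emit:
carry_out(slide=[[0, 0, 0.025], [0, 0, 0.025], [0, 0, 0.02], [0, 0, 0.012], [0, 0, 0.004], [0, 0, 0.002], [0, 0, 0.001], [0, 0, 0]], rotation=[[0, 0, 0], [0, 0, 0], [0, 0, 0], [0, 0, 0], [0, 0, 0], [0, 0, 0], [0, 0, 0], [0, 0, 0]], hand=[0.1, 0.1, 0.1, 0.1, 0.1, 0.1, 0.1, 0.1])

```text
t: 22.32
eef_pos: [482.4, -36.1, 61.2]
tcp_rot: [0.001, -0.0, 1.0, -0.0]
ft_force: [0.4, -0.4, -0.8]
opening: 27.0
grasp_force: 25.0
```

Emit:
carry_out(slide=[[0, 0, 0.001], [0, 0, 0.001], [0, 0, 0], [0, 0, 0], [0, 0, 0], [0, 0, 0], [0, 0, 0]], rotation=[[0, 0, 0], [0, 0, 0], [0, 0, 0], [0, 0, 0], [0, 0, 0], [0, 0, 0], [0, 0, 0]], hand=[0.1, 0.1, 0.1, 0.35, 0.4, 0.5, 0.5])

```text
t: 22.9
eef_pos: [482.0, -36.6, 58.8]
tcp_rot: [0.0, -0.0, 1.0, -0.0]
ft_force: [0.6, 0.5, 0.5]
opening: 43.1
grasp_force: 0.0
```

Emit:
carry_out(slide=[[0, 0, 0], [0, 0, -0.01], [0, 0, -0.025], [0, 0, -0.025], [0, 0, -0.025], [0.003, 0.02, 0], [0.003, 0.03, 0], [0.003, 0.03, 0]], rotation=[[0, 0, 0], [0, 0, 0], [0, 0, 0], [0, 0, 0], [0, 0, 0], [0, 0, 0], [0, 0, 0], [0, 0, 0]], hand=[0.5, 0.5, 0.5, 0.5, 0.5, 0.5, 0.5, 0.5])

```text
t: 23.57
eef_pos: [473.2, 43.9, 145.1]
tcp_rot: [0.001, 0.001, 1.0, 0.0]
ft_force: [0.4, -0.2, -0.2]
opening: 44.1
grasp_force: 0.0
```

Emit:
carry_out(slide=[[0.003, 0.03, 0], [0.003, 0.03, 0], [0.003, 0.03, 0], [0.003, 0.03, 0], [0.003, 0.03, 0], [0.003, 0.03, 0], [0.003, 0.03, 0], [0.003, 0.03, 0]], rotation=[[0, 0, 0], [0, 0, 0], [0, 0, 0], [0, 0, 0], [0, 0, 0], [0, 0, 0], [0, 0, 0], [0, 0, 0]], hand=[0.5, 0.5, 0.5, 0.5, 0.5, 0.5, 0.5, 0.5])

```text
t: 24.23
eef_pos: [448.4, 285.0, 144.4]
tcp_rot: [0.0, -0.0, 1.0, 0.0]
ft_force: [-0.0, 0.2, -0.7]
opening: 44.2
grasp_force: 0.0
```

Emit:
carry_out(slide=[[0.003, 0.03, 0], [0.001, 0.027, 0], [0, 0, 0], [0, 0, 0]], rotation=[[0, 0, 0], [0, 0, 0], [0, 0, 0], [0, 0, 0]], hand=[0.5, 0.5, 0.5, 0.5])

```text
t: 24.57
eef_pos: [444.5, 341.5, 144.1]
tcp_rot: [0.0, -0.001, 1.0, 0.0]
ft_force: [0.7, -0.5, 0.2]
opening: 43.9
grasp_force: 0.0
```

Run:
```python
from h import *
print(manip.sense()['eef_pos'])
q=snap('side');a=cv2.convertScaleAbs(cv2.resize(q['image'][170:460,170:470],None,fx=2,fy=2,interpolation=3)[:,:,::-1],alpha=1.3)
cv2.imwrite('pics/G.png',a)
```

```text
[444.48553767 341.51235038 144.12276031]
```

View pics/G.png

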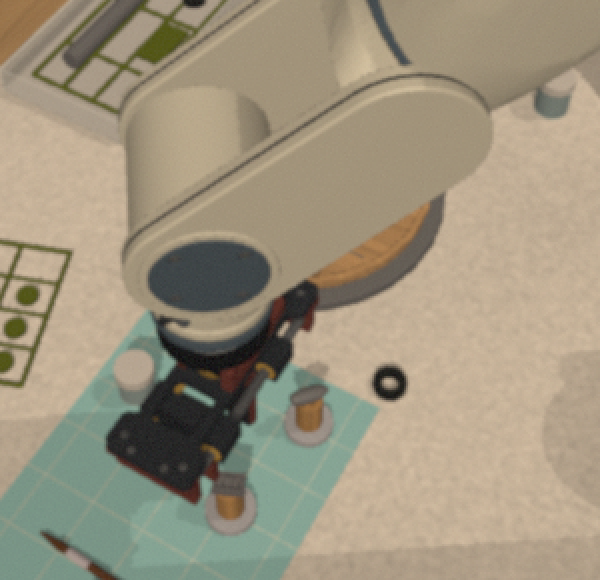

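The tub and tank are unmoved. Taking the tub.

Emit:
carry_out(slide=[[0, 0, 0.027], [0, 0, 0.027], [0, 0, 0.027], [0, 0, 0.017], [0, 0, 0.011], [0, 0, 0], [0, 0, 0]], rotation=[[0, 0, 0], [0, 0, 0], [0, 0, 0], [0, 0, 0], [0, 0, 0], [0, 0, 0], [0, 0, 0]], hand=[0.5, 0.5, 0.5, 0.5, 0.5, 0.5, 0.5])

```text
t: 25.2
eef_pos: [444.9, 339.6, 34.8]
tcp_rot: [-0.0, 0.0, 1.0, -0.0]
ft_force: [0.7, -0.4, -0.1]
opening: 43.7
grasp_force: 0.0
```

Emit:
carry_out(slide=[[0, 0, 0], [0, 0, 0], [0, 0, 0], [0, 0, 0], [0, 0, 0]], rotation=[[0, 0, 0], [0, 0, 0], [0, 0, 0], [0, 0, 0], [0, 0, 0]], hand=[0.1, 0.1, 0.1, 0.1, 0.1], newtons=25)

```text
t: 25.62
eef_pos: [445.3, 340.7, 35.6]
tcp_rot: [0.001, -0.0, 1.0, 0.0]
ft_force: [-0.5, -1.6, 6.1]
opening: 23.9
grasp_force: 25.0
```

Emit:
carry_out(slide=[[0, 0, -0.015], [0, 0, -0.025], [0, 0, -0.025], [0, 0, -0.025], [0, 0, -0.025], [0, -0.012, 0], [-0.0037, -0.02, 0], [-0.0037, -0.03, 0]], rotation=[[0, 0, 0], [0, 0, 0], [0, 0, 0], [0, 0, 0], [0, 0, 0], [0, 0, 0], [0, 0, 0], [0, 0, 0]], hand=[0.1, 0.1, 0.1, 0.1, 0.1, 0.1, 0.1, 0.1])

```text
t: 26.28
eef_pos: [452.3, 279.0, 149.9]
tcp_rot: [0.001, -0.001, 1.0, 0.001]
ft_force: [0.3, -0.7, -0.5]
opening: 23.7
grasp_force: 25.0
```

Emit:
carry_out(slide=[[-0.0037, -0.03, 0], [-0.0037, -0.03, 0], [-0.0037, -0.03, 0], [-0.0037, -0.03, 0], [-0.0037, -0.03, 0], [-0.0037, -0.03, 0], [-0.0037, -0.03, 0], [-0.0037, -0.015, 0]], rotation=[[0, 0, 0], [0, 0, 0], [0, 0, 0], [0, 0, 0], [0, 0, 0], [0, 0, 0], [0, 0, 0], [0, 0, 0]], hand=[0.1, 0.1, 0.1, 0.1, 0.1, 0.1, 0.1, 0.1])

```text
t: 26.95
eef_pos: [480.9, 50.6, 149.0]
tcp_rot: [-0.001, 0.001, 1.0, -0.0]
ft_force: [0.6, 1.4, -0.4]
opening: 23.5
grasp_force: 25.0
```

Emit:
carry_out(slide=[[0, 0, 0], [0, 0, 0]], rotation=[[0, 0, 0], [0, 0, 0]], hand=[0.1, 0.1])

```text
t: 27.12
eef_pos: [481.4, 52.7, 149.2]
tcp_rot: [-0.0, 0.001, 1.0, 0.0]
ft_force: [0.9, 0.8, -1.1]
opening: 23.6
grasp_force: 25.0
```

Emit:
carry_out(slide=[[0, 0, 0.025], [0, 0, 0.025], [0, 0, 0.02], [0, 0, 0.012], [0, 0, 0.004], [0, 0, 0.002], [0, 0, 0.001], [0, 0, 0]], rotation=[[0, 0, 0], [0, 0, 0], [0, 0, 0], [0, 0, 0], [0, 0, 0], [0, 0, 0], [0, 0, 0], [0, 0, 0]], hand=[0.1, 0.1, 0.1, 0.1, 0.1, 0.1, 0.1, 0.1])

```text
t: 27.78
eef_pos: [482.2, 53.9, 61.1]
tcp_rot: [0.0, -0.0, 1.0, 0.0]
ft_force: [-0.7, 0.1, -1.1]
opening: 23.6
grasp_force: 25.0
```

Emit:
carry_out(slide=[[0, 0, 0.001], [0, 0, 0.001], [0, 0, 0], [0, 0, 0], [0, 0, 0], [0, 0, 0], [0, 0, 0]], rotation=[[0, 0, 0], [0, 0, 0], [0, 0, 0], [0, 0, 0], [0, 0, 0], [0, 0, 0], [0, 0, 0]], hand=[0.1, 0.1, 0.1, 0.35, 0.4, 0.5, 0.5])

```text
t: 28.37
eef_pos: [481.9, 53.4, 58.8]
tcp_rot: [0.0, -0.0, 1.0, 0.0]
ft_force: [-0.7, 0.7, -0.5]
opening: 42.9
grasp_force: 0.0
```

Emit:
carry_out(slide=[[0, 0, 0], [0, 0, -0.01], [0, 0, -0.025], [0, 0, -0.025], [0, 0, -0.025], [0.008, 0.02, 0], [0.008, 0.03, 0], [0.008, 0.03, 0]], rotation=[[0, 0, 0], [0, 0, 0], [0, 0, 0], [0, 0, 0], [0, 0, 0], [0, 0, 0], [0, 0, 0], [0, 0, 0]], hand=[0.5, 0.5, 0.5, 0.5, 0.5, 0.5, 0.5, 0.5])

```text
t: 29.03
eef_pos: [458.0, 133.9, 145.1]
tcp_rot: [0.001, 0.001, 1.0, 0.0]
ft_force: [0.3, -0.5, 0.5]
opening: 43.6
grasp_force: 0.0
```

Emit:
carry_out(slide=[[0.008, 0.03, 0], [0.008, 0.03, 0], [0.008, 0.03, 0], [0.006, 0.014, 0], [0, 0, 0], [0, 0, 0]], rotation=[[0, 0, 0], [0, 0, 0], [0, 0, 0], [0, 0, 0], [0, 0, 0], [0, 0, 0]], hand=[0.5, 0.5, 0.5, 0.5, 0.5, 0.5])

```text
t: 29.53
eef_pos: [427.5, 237.9, 144.1]
tcp_rot: [0.0, -0.001, 1.0, -0.0]
ft_force: [-0.0, -0.9, 0.3]
opening: 43.8
grasp_force: 0.0
```

Run:
```python
from h import *
print(manip.sense()['eef_pos'])
q=snap('side')['image'];a=q[360:395,305:345];b=cv2.imread('pics/side0.png')[360:395,305:345,::-1]
print(cv2.absdiff(a,b).mean(), cv2.absdiff(a,b).max(2).reshape(7,5,8,5).mean((1,3)).round())
```

```text
[427.52941899 237.91276971 144.11748236]
11.121904761904762 [[48. 85. 80. 20.  8.  7. 19. 38.]
 [ 3. 12. 23.  3. 12. 10. 16. 32.]
 [ 3.  4.  2.  3.  3.  3. 16. 32.]
 [ 3.  3.  3.  3.  3.  3. 10. 31.]
 [ 3.  3.  3.  3.  2.  3. 11. 32.]
 [ 3.  3.  4.  3.  3.  3. 18. 32.]
 [ 3.  3.  3.  3.  3.  3. 20. 32.]]
```

Emit:
carry_out(slide=[[0, 0, 0.027], [0, 0, 0.027], [0, 0, 0.027], [0, 0, 0.017], [0, 0, 0.011], [0, 0, 0], [0, 0, 0]], rotation=[[0, 0, 0], [0, 0, 0], [0, 0, 0], [0, 0, 0], [0, 0, 0], [0, 0, 0], [0, 0, 0]], hand=[0.5, 0.5, 0.5, 0.5, 0.5, 0.5, 0.5])

```text
t: 30.17
eef_pos: [428.0, 236.7, 34.7]
tcp_rot: [-0.0, 0.0, 1.0, -0.0]
ft_force: [0.2, -0.0, 0.1]
opening: 43.9
grasp_force: 0.0
```

Emit:
carry_out(slide=[[0, 0, 0], [0, 0, 0], [0, 0, 0], [0, 0, 0], [0, 0, 0]], rotation=[[0, 0, 0], [0, 0, 0], [0, 0, 0], [0, 0, 0], [0, 0, 0]], hand=[0.1, 0.1, 0.1, 0.1, 0.1], newtons=25)

```text
t: 30.58
eef_pos: [428.5, 237.5, 35.8]
tcp_rot: [0.001, -0.0, 1.0, 0.0]
ft_force: [-0.1, -3.3, 7.8]
opening: 24.6
grasp_force: 25.7
```

Emit:
carry_out(slide=[[0, 0, -0.015], [0, 0, -0.025], [0, 0, -0.025], [0, 0, -0.025], [0, 0, -0.025], [0, 0, 0]], rotation=[[0, 0, 0], [0, 0, 0], [0, 0, 0], [0, 0, 0], [0, 0, 0], [0, 0, 0]], hand=[0.1, 0.1, 0.1, 0.1, 0.1, 0.1])

```text
t: 31.08
eef_pos: [430.2, 238.8, 154.2]
tcp_rot: [0.003, -0.0, 1.0, 0.002]
ft_force: [0.9, 0.9, -0.6]
opening: 25.3
grasp_force: 25.0
```

Emit:
carry_out(slide=[[-0.013, -0.018, 0], [-0.013, -0.018, 0], [-0.013, -0.018, 0], [-0.013, -0.018, 0], [-0.013, -0.018, 0], [-0.013, -0.017, 0], [-0.013, -0.017, 0], [-0.013, -0.017, 0]], rotation=[[0, 0, 0], [0, 0, 0], [0, 0, 0], [0, 0, 0], [0, 0, 0], [0, 0, 0], [0, 0, 0], [0, 0, 0]], hand=[0.1, 0.1, 0.1, 0.1, 0.1, 0.1, 0.1, 0.1])

```text
t: 31.75
eef_pos: [531.9, 95.5, 148.9]
tcp_rot: [-0.0, -0.0, 1.0, -0.0]
ft_force: [0.8, 1.3, -0.7]
opening: 24.4
grasp_force: 24.9
```

Emit:
carry_out(slide=[[0, 0, 0], [0, 0, 0]], rotation=[[0, 0, 0], [0, 0, 0]], hand=[0.1, 0.1])

```text
t: 31.92
eef_pos: [531.7, 95.9, 149.0]
tcp_rot: [-0.0, 0.001, 1.0, 0.0]
ft_force: [0.7, 0.3, -1.0]
opening: 24.9
grasp_force: 25.0
```

Emit:
carry_out(slide=[[0, 0, 0.025], [0, 0, 0.025], [0, 0, 0.02], [0, 0, 0.012], [0, 0, 0.004], [0, 0, 0.002], [0, 0, 0.001], [0, 0, 0]], rotation=[[0, 0, 0], [0, 0, 0], [0, 0, 0], [0, 0, 0], [0, 0, 0], [0, 0, 0], [0, 0, 0], [0, 0, 0]], hand=[0.1, 0.1, 0.1, 0.1, 0.1, 0.1, 0.1, 0.1])

```text
t: 32.58
eef_pos: [532.4, 96.8, 61.4]
tcp_rot: [0.001, -0.0, 1.0, 0.0]
ft_force: [0.8, -0.7, -0.1]
opening: 24.3
grasp_force: 25.0
```

Emit:
carry_out(slide=[[0, 0, 0.001], [0, 0, 0.001], [0, 0, 0], [0, 0, 0], [0, 0, 0], [0, 0, 0], [0, 0, 0]], rotation=[[0, 0, 0], [0, 0, 0], [0, 0, 0], [0, 0, 0], [0, 0, 0], [0, 0, 0], [0, 0, 0]], hand=[0.1, 0.1, 0.1, 0.35, 0.4, 0.5, 0.5])

```text
t: 33.17
eef_pos: [531.9, 96.4, 58.8]
tcp_rot: [0.0, -0.0, 1.0, 0.0]
ft_force: [-0.2, -0.2, 0.7]
opening: 42.9
grasp_force: 0.0
```

Emit:
carry_out(slide=[[0, 0, 0], [0, 0, -0.01], [0, 0, -0.025], [0, 0, -0.03], [0, 0, -0.03], [-0.0215, -0.0145, 0], [-0.0215, -0.0145, 0], [-0.0215, -0.0145, 0]], rotation=[[0, 0, 0], [0, 0, 0], [0, 0, 0], [0, 0, 0], [0, 0, 0], [0, 0, 0], [0, 0, 0], [0, 0, 0]], hand=[0.5, 0.5, 0.5, 0.5, 0.5, 0.5, 0.5, 0.5])

```text
t: 33.83
eef_pos: [597.4, 52.7, 155.6]
tcp_rot: [0.001, -0.001, 1.0, 0.0]
ft_force: [0.5, -0.1, -1.0]
opening: 43.8
grasp_force: 0.0
```

Emit:
carry_out(slide=[[-0.0215, -0.0145, 0], [-0.0215, -0.0145, 0], [-0.0215, -0.0145, 0], [0, 0, 0], [0, 0, 0]], rotation=[[0, 0, 0], [0, 0, 0], [0, 0, 0], [0, 0, 0], [0, 0, 0]], hand=[0.5, 0.5, 0.5, 0.5, 0.5])

```text
t: 34.25
eef_pos: [661.4, 8.7, 154.0]
tcp_rot: [0.0, 0.001, 1.0, 0.0]
ft_force: [0.7, 0.1, -0.2]
opening: 43.6
grasp_force: 0.0
```

Run:
```python
from h import *
print(manip.sense()['eef_pos'])
q=snap('side');a=cv2.convertScaleAbs(cv2.resize(q['image'][120:330,230:430],None,fx=2.8,fy=2.8,interpolation=3)[:,:,::-1],alpha=1.3)
cv2.imwrite('pics/H.png',a)
```

```text
[661.37187338   8.74393733 153.98712066]
```

View pics/H.png

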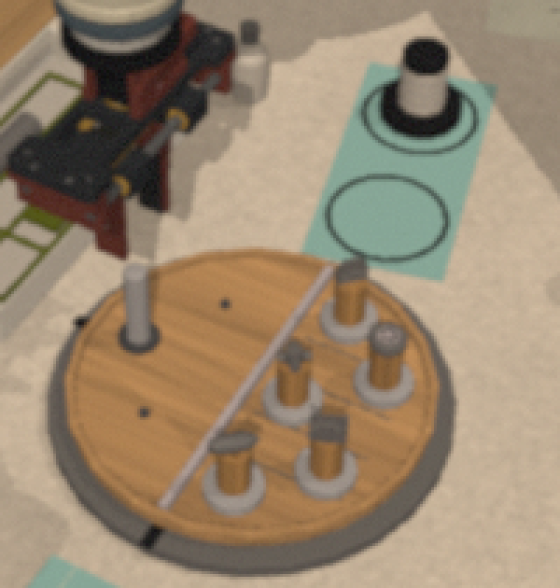

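All five parts stand upright in the bay, and the handle is at its loading mark. The lantern foot is in the far ring, slightly to one side. Next I'll compute the arc for the quarter turn.

Emit:
carry_out(slide=[[0, 0, 0.02], [0, 0, 0.02], [0, 0, 0.02], [0, 0, 0.014], [0, 0, 0], [0, 0, 0], [0, 0, 0], [0, 0, 0]], rotation=[[0, 0, 0], [0, 0, 0], [0, 0, 0], [0, 0, 0], [0, 0, 0], [0, 0, 0], [0, 0, 0], [0, 0, 0]], hand=[0.5, 0.5, 0.5, 0.5, 0.3, 0.3, 0.3, 0.3])

```text
t: 34.97
eef_pos: [661.7, 9.7, 81.1]
tcp_rot: [0.001, -0.0, 1.0, 0.0]
ft_force: [0.7, -0.6, 0.2]
opening: 26.8
grasp_force: 0.0
```

Run:
```python
from h import *
s=manip.sense();print(s['eef_pos'],s['joint_pos'].round(2),s['opening'],s['tcp_rot'].round(3))
C=np.array([566,8.5]);p=np.array([661,9.]);yaw=np.pi/2
N=24
for k in range(1,N+1):
    a=0.01+1.60*k/N; g=C+95*np.array([np.cos(a),np.sin(a)]); d=g-p
    y=np.array([np.cos(yaw),np.sin(yaw)]); x=np.array([-y[1],y[0]])  # z down: x=y×z
    print(k,[round(float(d@x)/1000,4),round(float(d@y)/1000,4)],end=' ');p=p+x*round(float(d@x),1)+y*round(float(d@y),1)
    yaw+=0.038
print(p)
```

```text
[661.66818025   9.65072661  81.11915133] [-0.    0.67  1.63  0.    0.84 -1.57] 26.788467121523478 [ 0.001 -0.     1.     0.   ]
1 [0.0003, 0.0068] 2 [0.0004, 0.0063] 3 [0.0007, 0.0063] 4 [0.0008, 0.0063] 5 [0.001, 0.0062] 6 [0.0012, 0.0062] 7 [0.0013, 0.0062] 8 [0.0015, 0.0062] 9 [0.0017, 0.0061] 10 [0.0019, 0.006] 11 [0.0021, 0.006] 12 [0.0022, 0.0059] 13 [0.0024, 0.0059] 14 [0.0025, 0.0058] 15 [0.0028, 0.0057] 16 [0.0029, 0.0057] 17 [0.003, 0.0055] 18 [0.0032, 0.0055] 19 [0.0034, 0.0053] 20 [0.0035, 0.0053] 21 [0.0036, 0.0052] 22 [0.0039, 0.005] 23 [0.0039, 0.005] 24 [0.0041, 0.0048] [562.27918218 103.42726665]
```

Emit:
carry_out(slide=[[0.0003, 0.0068, 0], [0.0004, 0.0063, 0], [0.0007, 0.0063, 0], [0.0008, 0.0063, 0], [0.001, 0.0062, 0], [0.0012, 0.0062, 0], [0.0013, 0.0062, 0], [0.0015, 0.0062, 0]], rotation=[[0, 0, -0.038], [0, 0, -0.038], [0, 0, -0.038], [0, 0, -0.038], [0, 0, -0.038], [0, 0, -0.038], [0, 0, -0.038], [0, 0, -0.038]], hand=[0.3, 0.3, 0.3, 0.3, 0.3, 0.3, 0.3, 0.3])

```text
t: 35.63
eef_pos: [648.4, 58.3, 81.2]
tcp_rot: [0.002, -0.152, 0.988, -0.0]
ft_force: [1.0, -0.2, 0.2]
opening: 26.1
grasp_force: 0.5
```

Emit:
carry_out(slide=[[0.0017, 0.0061, 0], [0.0019, 0.006, 0], [0.0021, 0.006, 0], [0.0022, 0.0059, 0], [0.0024, 0.0059, 0], [0.0025, 0.0058, 0], [0.0028, 0.0057, 0], [0.0029, 0.0057, 0]], rotation=[[0, 0, -0.038], [0, 0, -0.038], [0, 0, -0.038], [0, 0, -0.038], [0, 0, -0.038], [0, 0, -0.038], [0, 0, -0.038], [0, 0, -0.038]], hand=[0.3, 0.3, 0.3, 0.3, 0.3, 0.3, 0.3, 0.3])

```text
t: 36.3
eef_pos: [611.9, 92.9, 81.2]
tcp_rot: [0.002, -0.3, 0.954, -0.0]
ft_force: [-0.1, -0.5, -0.1]
opening: 26.1
grasp_force: 0.5
```

Emit:
carry_out(slide=[[0.003, 0.0055, 0], [0.0032, 0.0055, 0], [0.0034, 0.0053, 0], [0.0035, 0.0053, 0], [0.0036, 0.0052, 0], [0.0039, 0.005, 0], [0, 0, 0]], rotation=[[0, 0, -0.038], [0, 0, -0.038], [0, 0, -0.038], [0, 0, -0.038], [0, 0, -0.038], [0, 0, -0.038], [0, 0, 0]], hand=[0.3, 0.3, 0.3, 0.3, 0.3, 0.3, 0.3])

```text
t: 36.88
eef_pos: [574.5, 103.7, 80.8]
tcp_rot: [0.001, -0.407, 0.914, -0.0]
ft_force: [0.6, 0.2, -0.7]
opening: 26.5
grasp_force: 0.0
```

Emit:
carry_out(slide=[[0.0039, 0.005, 0], [0.0041, 0.0048, 0], [0, 0, 0], [0, 0, 0], [0, 0, 0]], rotation=[[0, 0, -0.038], [0, 0, -0.038], [0, 0, 0], [0, 0, 0], [0, 0, 0]], hand=[0.3, 0.3, 0.3, 0.3, 0.3])

```text
t: 37.3
eef_pos: [562.4, 103.9, 80.1]
tcp_rot: [0.0, -0.44, 0.898, -0.0]
ft_force: [0.5, 0.7, 0.8]
opening: 26.4
grasp_force: 0.0
```

Run:
```python
from h import *
s=manip.sense();print(s['eef_pos'],s['ft_force'],s['joint_pos'].round(2))
q=snap('side');a=cv2.convertScaleAbs(cv2.resize(q['image'][120:340,220:430],None,fx=2.7,fy=2.7,interpolation=3)[:,:,::-1],alpha=1.3)
cv2.imwrite('pics/I.png',a)
```

```text
[562.44104982 103.93962269  80.10576545] [0.48877322 0.68026619 0.77566992] [ 0.16  0.57  1.84  0.    0.73 -2.32]
```

View pics/I.png

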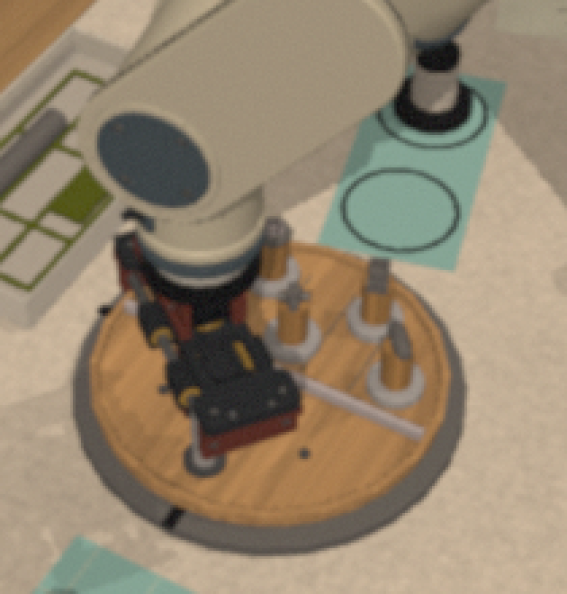

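Emit:
carry_out(slide=[[0, 0, 0], [0, 0, 0], [0, 0, -0.01], [0, 0, -0.03], [0, 0, -0.03], [0, 0, -0.03], [0, 0, 0], [0, 0, 0]], rotation=[[0, 0, 0], [0, 0, 0], [0, 0, 0], [0, 0, 0], [0, 0, 0], [0, 0, 0], [0, 0, 0.1075], [0, 0, 0.1075]], hand=[0.5, 0.5, 0.5, 0.5, 0.5, 0.5, 0.5, 0.5])

```text
t: 38.02
eef_pos: [563.6, 104.2, 182.9]
tcp_rot: [0.002, -0.339, 0.941, -0.0]
ft_force: [-0.0, 0.4, -1.5]
opening: 43.6
grasp_force: 0.0
```

Emit:
carry_out(slide=[[0, 0, 0], [0, 0, 0], [0, 0, 0], [0, 0, 0], [0.0054, -0.0296, 0], [0.0054, -0.0296, 0], [0.0054, -0.0296, 0], [0.0054, -0.0296, 0]], rotation=[[0, 0, 0.1075], [0, 0, 0.1075], [0, 0, 0.1075], [0, 0, 0.1075], [0, 0, 0], [0, 0, 0], [0, 0, 0], [0, 0, 0]], hand=[0.7, 0.7, 0.7, 0.7, 0.7, 0.7, 0.7, 0.7])

```text
t: 38.68
eef_pos: [572.6, -17.0, 180.5]
tcp_rot: [0.0, -0.134, 0.991, -0.0]
ft_force: [-0.3, 0.2, -0.2]
opening: 61.7
grasp_force: 0.0
```

Emit:
carry_out(slide=[[0.0054, -0.0296, 0], [0.0054, -0.0296, 0], [0.0054, -0.0296, 0], [0.0054, -0.0296, 0], [0.0054, -0.0296, 0], [0.0054, -0.0296, 0], [0.0054, -0.0296, 0], [0.0054, -0.0296, 0]], rotation=[[0, 0, 0], [0, 0, 0], [0, 0, 0], [0, 0, 0], [0, 0, 0], [0, 0, 0], [0, 0, 0], [0, 0, 0]], hand=[0.7, 0.7, 0.7, 0.7, 0.7, 0.7, 0.7, 0.7])

```text
t: 39.35
eef_pos: [593.4, -257.3, 180.5]
tcp_rot: [0.0, -0.133, 0.991, -0.0]
ft_force: [0.2, -0.1, 0.9]
opening: 61.1
grasp_force: 0.0
```

Emit:
carry_out(slide=[[0, 0, 0], [0, 0, 0]], rotation=[[0, 0, 0], [0, 0, 0]], hand=[0.7, 0.7])

```text
t: 39.52
eef_pos: [593.3, -257.2, 180.1]
tcp_rot: [0.0, -0.132, 0.991, -0.0]
ft_force: [-0.2, -0.4, 0.2]
opening: 61.5
grasp_force: 0.0
```

Run:
```python
from h import *
s=manip.sense();print(s['eef_pos'],s['tcp_rot'].round(3),s['joint_pos'].round(2))
a=snap('side')['image'][110:330,230:430]
b=snap('top')['image'][170:330,260:560]
a=cv2.resize(a,None,fx=2.2,fy=2.2,interpolation=3);b=cv2.resize(b,None,fx=1,fy=1)
c=np.zeros((484,800,3),np.uint8);c[:,:440]=a;b2=cv2.resize(snap('top')['image'][170:330,265:385],None,fx=3,fy=3,interpolation=3);c[:480,440:800]=b2
cv2.imwrite('pics/J.png',cv2.convertScaleAbs(c[:,:,::-1],alpha=1.3))
```

```text
[ 593.25861219 -257.21511583  180.12964689] [ 0.    -0.132  0.991 -0.   ] [-0.43  0.52  1.62  0.    1.   -2.26]
```

View pics/J.png

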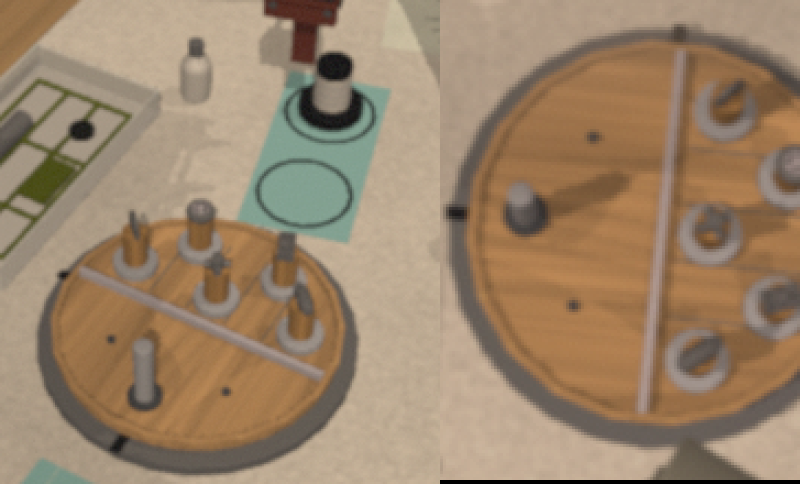

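All five parts stand in the bay, with the handle at the left mark. In the joint picture the fence ends are at (681,52) and (643,410), and the lantern cap is at (336,66) with its foot at (331,106). I'll measure the plate angle and the lantern.

Run:
```python
from h import *
t=snap('top');q=snap('side')
T=lambda u,v,z: ray(t,265+(u-440)/3-.3,170+v/3-.3,z)[:2]
S=lambda u,v,z: ray(q,230+u/2.2-.3,110+v/2.2-.3,z)[:2]
a,b=T(681,52,33),T(643,410,33);d=a-b
print('fence top',a,b,(a+b)/2,'angle-90:',np.arctan2(d[1],d[0]))
a,b=S(82,269,33),S(322,375,33);d=a-b
print('fence side',a,b,(a+b)/2,np.arctan2(d[1],d[0]))
print('marks top',T(457,213,14),T(680,33,14),'side',S(120,443,14),S(64,274,14))
print('lantern cap',S(336,66,68),'foot top',S(331,104,14),'cure',S(304,193,0),'park',S(331,113,0))
for e in (q,t): cv2.imwrite('pics/x.png',e['image'])
g=q['image'][100:180,340:430].astype(int).sum(2)<110
n,l,st,c=cv2.connectedComponentsWithStats(g.astype(np.uint8))
for k in range(1,n):
    if st[k,4]>40: print(st[k]+np.array([340,100,0,0,0]),c[k]+[340,100])
```

```text
fence top [692.08985921   8.50769165] [439.46069852   6.76268664] [565.77527886   7.63518915] angle-90: 0.0069072677496079486
fence side [691.92023807  11.66317907] [438.93368882  11.72188723] [565.42696345  11.69253315] -0.00023206039622892768
marks top [562.55327363 151.96025768] [711.55061522  10.60036421] side [563.44721274 151.96031189] [713.68025626  12.00916768]
lantern cap [ 596.87412848 -339.87450195] foot top [ 598.14782145 -340.72827879] cure [ 567.74968592 -216.0036948 ] park [ 597.64397913 -342.37292902]
[349 100  37  13 321] [368.6105919  104.68535826]
[375 135  14  11 138] [381.5 140. ]
[366 149  28  20 250] [379.092 160.744]
```

Plate is at its curing stop (fence within 0.01 rad of 90°). Lantern is at about (599,-343), its goal (567,-218.5). I'll lower the fingers around its cylinder.

Emit:
carry_out(slide=[[0.0057, -0.0282, 0], [0.0057, -0.0282, 0], [0.0057, -0.0282, 0], [0, 0, 0], [0, 0, 0.025], [0, 0, 0.025], [0, 0, 0], [0, 0, 0]], rotation=[[0, 0, 0], [0, 0, 0], [0, 0, 0], [0, 0, 0], [0, 0, 0], [0, 0, 0], [0, 0, 0], [0, 0, 0]], hand=[0.78, 0.78, 0.78, 0.78, 0.78, 0.78, 0.78, 0.78])

```text
t: 40.43
eef_pos: [598.5, -340.2, 128.6]
tcp_rot: [-0.001, -0.134, 0.991, 0.001]
ft_force: [0.7, -0.2, 1.0]
opening: 68.5
grasp_force: 0.0
```

Run:
```python
from h import *
s=manip.sense();print(s['eef_pos'],s['opening'])
q=snap('side')['image'][80:230,300:450];t=snap('top')['image'][200:300,400:550]
c=np.zeros((500,800,3),np.uint8);c[:400,:400]=cv2.resize(q,(400,400),interpolation=3);c[:267,400:]=cv2.resize(t,(400,267),interpolation=3)
cv2.imwrite('pics/K.png',cv2.convertScaleAbs(c[:400,:,::-1],alpha=1.4))
```

```text
[ 598.47983513 -340.1789931   128.55223572] 68.52546284979314
```

View pics/K.png

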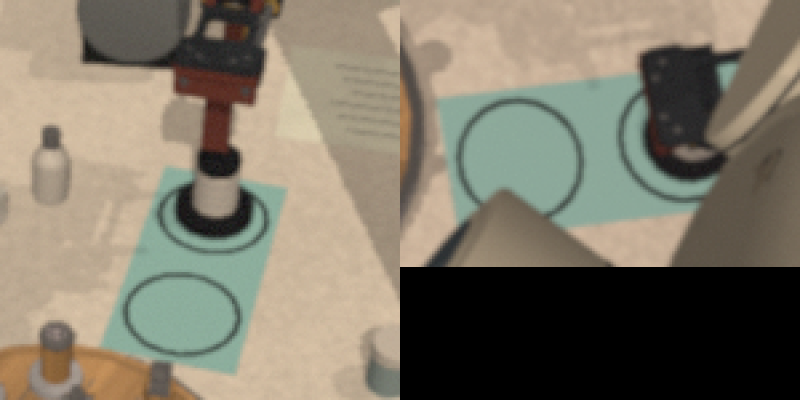

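In the side panel the foot is at about (214,205), the cap at (219,160), the parking ring centre at (213,218) and the cure ring at (181,314). The fingers look roughly above the cylinder, so I'll get numbers.

Run:
```python
from h import *
q=snap('side');t=snap('top')
S=lambda u,v,z: ray(q,300+u*.375-.3,80+v*.375-.3,z)[:2].round(1)
T=lambda u,v,z: ray(t,400+(u-400)*.375-.3,200+v*.3745-.3,z)[:2].round(1)
print('cap',S(219,160,68),'foot',S(214,205,14),S(176,208,0)," right",S(254,208,7),'front edge',S(215,240,0),'cure',S(181,314,0),'park',S(213,218,0))
print('top: cure',T(520,159,0),'foot lower edge',T(690,182,0))
```

```text
cap [ 598.1 -339.2] foot [ 599.2 -341.8] [ 633.4 -335.9]  right [ 569.  -363.7] front edge [ 583.8 -314.7] cure [ 568.3 -215.6] park [ 598.2 -340.4]
top: cure [ 568.5 -218.7] foot lower edge [ 565.9 -353.8]
```

Emit:
carry_out(slide=[[0, 0, 0.025], [0, 0, 0.025], [0, 0, 0.02], [0, 0, 0.014], [0, 0, 0.006], [0, 0, 0.002], [0, 0, 0], [0, 0, 0]], rotation=[[0, 0, 0], [0, 0, 0], [0, 0, 0], [0, 0, 0], [0, 0, 0], [0, 0, 0], [0, 0, 0], [0, 0, 0]], hand=[0.78, 0.78, 0.78, 0.78, 0.78, 0.78, 0.78, 0.78])

```text
t: 41.3
eef_pos: [600.1, -342.4, 39.0]
tcp_rot: [0.001, -0.133, 0.991, -0.001]
ft_force: [0.3, 0.6, 0.3]
opening: 68.4
grasp_force: 0.0
```

Emit:
carry_out(slide=[[0, 0, 0], [0, 0, 0], [0, 0, 0], [0, 0, 0]], rotation=[[0, 0, 0], [0, 0, 0], [0, 0, 0], [0, 0, 0]], hand=[0.7, 0.6, 0.53, 0.53], newtons=5)

```text
t: 41.63
eef_pos: [600.0, -342.7, 38.6]
tcp_rot: [0.001, -0.133, 0.991, -0.001]
ft_force: [1.1, -4.1, 1.4]
opening: 47.9
grasp_force: 1.8
```

Emit:
carry_out(slide=[[0, 0.004, 0], [0, 0.006, 0], [0, 0.008, 0], [0, 0.008, 0], [0, 0.008, 0], [0, 0.008, 0], [0, 0.008, 0], [0, 0.008, 0]], rotation=[[0, 0, 0], [0, 0, 0], [0, 0, 0], [0, 0, 0], [0, 0, 0], [0, 0, 0], [0, 0, 0], [0, 0, 0]], hand=[0.53, 0.53, 0.53, 0.53, 0.53, 0.53, 0.53, 0.53])

```text
t: 42.3
eef_pos: [584.7, -286.1, 38.5]
tcp_rot: [0.001, -0.133, 0.991, -0.001]
ft_force: [1.3, -5.6, 3.0]
opening: 46.5
grasp_force: 2.5
```

Emit:
carry_out(slide=[[0, 0.008, 0], [0, 0.008, 0], [0, 0.008, 0], [0, 0.008, 0], [0, 0.008, 0], [0, 0.006, 0], [0, 0.004, 0], [0, 0, 0]], rotation=[[0, 0, 0], [0, 0, 0], [0, 0, 0], [0, 0, 0], [0, 0, 0], [0, 0, 0], [0, 0, 0], [0, 0, 0]], hand=[0.53, 0.53, 0.53, 0.53, 0.53, 0.53, 0.53, 0.53])

```text
t: 42.97
eef_pos: [571.0, -237.1, 38.2]
tcp_rot: [0.0, -0.134, 0.991, -0.0]
ft_force: [1.8, -2.0, 1.4]
opening: 46.8
grasp_force: 1.0
```

Emit:
carry_out(slide=[[0, 0.004, 0], [0, 0.004, 0], [0, 0.004, 0], [0, 0, 0], [0, 0, 0]], rotation=[[0, 0, 0], [0, 0, 0], [0, 0, 0], [0, 0, 0], [0, 0, 0]], hand=[0.53, 0.53, 0.53, 0.53, 0.53])

```text
t: 43.38
eef_pos: [567.7, -226.0, 37.8]
tcp_rot: [0.0, -0.133, 0.991, 0.0]
ft_force: [2.0, -1.8, 1.4]
opening: 46.6
grasp_force: 1.3
```

Run:
```python
from h import *
s=manip.sense();print(s['eef_pos'],s['ft_force'],s['opening'])
q=snap('side')['image'][110:330,240:440]
cv2.imwrite('pics/L.png',cv2.convertScaleAbs(cv2.resize(q,None,fx=2.7,fy=2.7,interpolation=3)[:,:,::-1],alpha=1.4))
```

```text
[ 567.66956033 -225.96244186   37.77179311] [ 1.97868235 -1.77971889  1.42652363] 46.57779392707894
```

View pics/L.png

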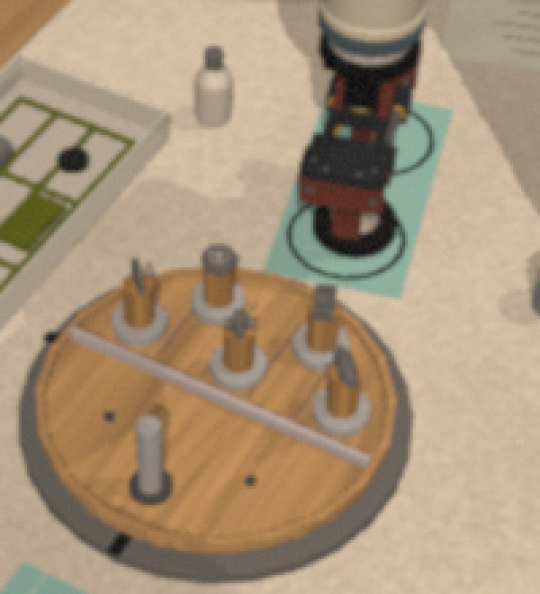

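The table is unchanged. The foot is almost in the ring, at about (355,230) against a ring centre near (347,237). Push 5 mm more, back off, and measure numerically.

Emit:
carry_out(slide=[[0, 0.002, 0], [0, 0.002, 0], [0, 0.001, 0], [0, 0, 0], [0, 0, 0], [0, 0, 0], [0, 0, 0], [0, 0, 0]], rotation=[[0, 0, 0], [0, 0, 0], [0, 0, 0], [0, 0, 0], [0, 0, 0], [0, 0, 0], [0, 0, 0], [0, 0, 0]], hand=[0.53, 0.53, 0.53, 0.53, 0.6, 0.7, 0.78, 0.78])

```text
t: 44.1
eef_pos: [565.6, -220.8, 37.2]
tcp_rot: [-0.001, -0.133, 0.991, 0.001]
ft_force: [0.4, 0.2, 0.2]
opening: 67.6
grasp_force: 0.0
```

Emit:
carry_out(slide=[[0, 0, -0.01], [0, 0, -0.03], [0, 0, -0.03], [0, 0, -0.03], [0, -0.03, -0.02], [0, -0.04, 0], [0, -0.04, 0], [0, 0, 0]], rotation=[[0, 0, 0], [0, 0, 0], [0, 0, 0], [0, 0, 0], [0, 0, 0], [0, 0, 0], [0, 0, 0], [0, 0, 0]], hand=[0.78, 0.78, 0.78, 0.78, 0.78, 0.78, 0.78, 0.78])

```text
t: 44.77
eef_pos: [597.3, -333.6, 160.0]
tcp_rot: [0.002, -0.132, 0.991, -0.002]
ft_force: [0.4, 1.0, 0.3]
opening: 68.7
grasp_force: 0.0
```

```bash
cat >> h.py <<'E'
def lant(q,c):
    """fit (x,y) of lantern on the dark foot: maximise dark-inside contrast of the projected foot silhouette; ring fit likewise"""
    g=q['image'].astype(int).sum(2)
    th=np.linspace(0,2*np.pi,120)
    def mask(polys):
        m=np.zeros(g.shape,np.uint8)
        P=np.float32([proj(q,p) for p in polys]); cv2.fillConvexPoly(m,cv2.convexHull((P*16).astype(np.int32)),1,shift=4); return m>0
    def circ(x,y,r,z): return [(x+r*np.cos(a),y+r*np.sin(a),z) for a in th]
    best=[]
    for x in np.arange(c[0]-16,c[0]+17,1.):
        for y in np.arange(c[1]-16,c[1]+17,1.):
            m=mask(circ(x,y,36,0)+circ(x,y,36,14)); m2=mask(circ(x,y,42,0)+circ(x,y,42,14))&~m
            cy=mask(circ(x,y,22,14)+circ(x,y,22,68))
            best.append((g[m2&~cy].mean()-g[m&~cy].mean(),x,y))
    def ringsc(x,y):
        s=0
        for r,w in((48,-2),(42,1),(54,1)):
            uv=np.float32([proj(q,p) for p in circ(x,y,r,0)])
            s+=w*cv2.remap(g.astype(np.float32),uv[:,0].copy(),uv[:,1].copy(),1).mean()
        return s
    R=[(ringsc(x,y),x,y) for x in np.arange(560,577,1.) for y in np.arange(-227,-209,1.)]
    return max(best),max(R)
E
python3 - <<'E'
from h import *
q=snap('side','n1.png'); print(manip.sense()['eef_pos']); print(lant(q,(567,-218)))
E
```

```text
[ 595.92626178 -330.59316972  158.77880996]
((np.float64(196.11680552733185), np.float64(567.0), np.float64(-225.0)), (np.float32(174.94565), np.float64(568.0), np.float64(-217.0)))
```

Run:
```python
from h import *
q=snap('side'); 
q0=dict(q);q0['image']=cv2.imread('pics/side0.png')[:,:,::-1]
print('start side',lant(q0,(600,-343))[0])
t=snap('top');t0=dict(t);t0['image']=cv2.imread('pics/top0.png')[:,:,::-1]
print('start top',lant(t0,(600,-345))[0])
a=lant(t,(567,-219));print('now top',a)
g=q['image'].astype(int).sum(2)
c=proj(q,(567,-219,0)).round().astype(int);print(c)
for v in range(c[1]-26,c[1]+24,3): print(v,g[v,c[0]-34:c[0]+36:3])
```

```text
start side (np.float64(202.24252100840334), np.float64(602.0), np.float64(-347.0))
start top (np.float64(172.03674867007726), np.float64(601.0), np.float64(-351.0))
now top ((np.float64(170.50306372549022), np.float64(567.0), np.float64(-228.0)), (np.float32(204.93312), np.float64(568.0), np.float64(-218.0)))
[369 197]
171 [388 391 398 407 394 386 334 334 335 337 185  74  54  50  88 282 336 337
 324 254 241 338 348 384]
174 [362 376 393 394 397 370 334 332 336 322  71  44  63  59  66  89 219 214
 278 327 334 334 359 381]
177 [349 351 358 358 383 341 333 333 337 298  45  55  43  53  55 129 339 336
 332 334 335 342 388 382]
180 [383 388 386 386 381 337 336 340 333 302 152  41  54  62  49 180 340 334
 338 337 336 341 391 387]
183 [396 390 399 392 350 333 338 302 233 161 280 248 159 161 239 285 332 333
 334 329 338 359 394 386]
186 [396 397 385 385 342 327 196 238  54 138 282 305 325 328 304 222 217 338
 338 340 336 373 386 388]
189 [391 393 392 364 329 194 326 161  43 173 277 312 325 317 305 192  66 275
 336 335 339 385 391 388]
192 [389 401 402 346 237 296 304  96  52 170 281 316 319 3
[... 271 characters left out ...]
 197 308 311 283  85  66  56  51  54  67  55  62 116 322
 189 348 393 389 391 402]
204 [405 384 336 338 321 212 338 333 291 144  72  57  48  61  59 176 325 255
 277 348 395 388 394 392]
207 [397 363 334 334 335 310 213 326 335 330 312 279 279 286 318 337 288 240
 338 375 394 391 397 389]
210 [333 323 325 337 337 335 323 222 213 319 328 335 330 323 274 181 299 335
 341 402 398 395 399 403]
213 [258 252 260 287 305 337 353 338 328 302 265 240 238 274 320 335 336 337
 349 401 404 401 389 394]
216 [291 292 298 259 249 267 281 286 202 211 344 352 344 338 339 334 333 336
 362 392 403 398 390 396]
219 [289 302 294 270 273 255 237 203 205 186 377 392 401 402 387 373 350 339
 387 399 401 399 392 396]
```

Fit and finger geometry agree: the lantern is about 7 mm short in y, still inside the ring but with little margin. I'll nudge it 6.5 mm more.

Emit:
carry_out(slide=[[0, 0.04, 0], [0, 0.04, 0], [0, 0.03, 0], [0, 0, 0], [0, 0, 0.03], [0, 0, 0.03], [0, 0, 0.03], [0, 0, 0.02]], rotation=[[0, 0, 0], [0, 0, 0], [0, 0, 0], [0, 0, 0], [0, 0, 0], [0, 0, 0], [0, 0, 0], [0, 0, 0]], hand=[0.78, 0.78, 0.78, 0.78, 0.78, 0.78, 0.78, 0.78])

```text
t: 45.58
eef_pos: [564.8, -219.7, 45.5]
tcp_rot: [-0.001, -0.134, 0.991, 0.001]
ft_force: [-0.0, -0.1, -0.5]
opening: 68.4
grasp_force: 0.0
```

Emit:
carry_out(slide=[[0, 0, 0.01], [0, 0, 0], [0, 0, 0], [0, 0, 0], [0, 0, 0], [0, 0, 0]], rotation=[[0, 0, 0], [0, 0, 0], [0, 0, 0], [0, 0, 0], [0, 0, 0], [0, 0, 0]], hand=[0.78, 0.78, 0.7, 0.6, 0.53, 0.53])

```text
t: 46.08
eef_pos: [567.1, -221.7, 39.1]
tcp_rot: [0.001, -0.133, 0.991, -0.001]
ft_force: [-0.2, -0.8, -0.1]
opening: 47.8
grasp_force: 0.0
```

Emit:
carry_out(slide=[[-0.0004, 0.0016, 0], [-0.0004, 0.0016, 0], [-0.0004, 0.0016, 0], [-0.0004, 0.0016, 0], [0, 0, 0], [0, 0, 0], [0, 0, 0], [0, 0, 0]], rotation=[[0, 0, 0], [0, 0, 0], [0, 0, 0], [0, 0, 0], [0, 0, 0], [0, 0, 0], [0, 0, 0], [0, 0, 0]], hand=[0.53, 0.53, 0.53, 0.53, 0.53, 0.65, 0.78, 0.78])

```text
t: 46.75
eef_pos: [565.5, -214.2, 37.3]
tcp_rot: [-0.001, -0.133, 0.991, 0.0]
ft_force: [-0.1, 0.6, 0.8]
opening: 62.6
grasp_force: 0.0
```

Emit:
carry_out(slide=[[0, 0, -0.01], [0, 0, -0.03], [0, 0, -0.03], [0, 0, -0.03], [0, -0.03, -0.02], [0, -0.04, 0], [0, -0.04, 0], [0, 0, 0]], rotation=[[0, 0, 0], [0, 0, 0], [0, 0, 0], [0, 0, 0], [0, 0, 0], [0, 0, 0], [0, 0, 0], [0, 0, 0]], hand=[0.78, 0.78, 0.78, 0.78, 0.78, 0.78, 0.78, 0.78])

```text
t: 47.42
eef_pos: [597.1, -326.9, 159.7]
tcp_rot: [0.002, -0.132, 0.991, -0.002]
ft_force: [-0.3, -0.6, 0.3]
opening: 68.6
grasp_force: 0.0
```

Run:
```python
from h import *
q=snap('side','n2.png'); print(lant(q,(567,-218)),lant(snap('top'),(567,-219)))
g=q['image'].astype(int).sum(2)
print(g[198,335:405:3]);print(g[198:222:2,370])
# table + parts unchanged vs the picture before lantern push
a=cv2.imread('pics/n1.png');b=cv2.imread('pics/n2.png')
d=cv2.absdiff(a,b).max(2)[210:330,240:395];print('table diff',d.mean(),(d>40).sum())
```

```text
((np.float64(192.03112655825166), np.float64(566.0), np.float64(-220.0)), (np.float32(189.55264), np.float64(568.0), np.float64(-217.0))) ((np.float64(174.5420973699214), np.float64(566.0), np.float64(-220.0)), (np.float32(234.3641), np.float64(568.0), np.float64(-219.0)))
[391 397 370 333 170 307 273  60  54  66 211 303 311 280 131  58  69 312
 177 339 380 382 396 386]
[313 127  61  68  54 199 323 208 306 343 392 402]
table diff 1.716720430107527 0
```

```bash
python3 -c "
from cell import manip
print(manip.sign_off())"
```

```text
the job is handed in; nothing more can be done
None
```

The job is handed in at about 47 s: all five parts stand upright in the bay, the table is turned to its curing stop, and the lantern's foot is inside the cure ring, about 3 mm off centre by the camera fit; I saw no bystander disturbed but did not measure them all at the end.

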